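# Stow the spare globe bulbs and snap the slide lid shut

## Robot

A 6-joint arm with a two-finger parallel gripper is mounted at the origin on the work surface. World frame = base frame: x ahead of the robot, y to its left, z up, the work surface at z = 0. Lengths are in m, angles in rad, forces in N, time in s.
With the tool pointing down it reaches from about 0.35 to 0.975 m from the base axis. Payload 4.9 kg.
Tool frame: the origin (TCP) lies at the very end of the fingers, on their centre line; the grasp point (between the pads) lies 19 mm behind it; x points along the fingers, y is the direction in which the jaws open and shut, and the axes are right-handed (so a half turn about x gives the same grasp; the last joint's range is limited). The gripper opens to 85 mm and grips with 20 to 120 N. Pads are 22 mm wide; open, the fingers measure 114 mm over their backs; the gripper's body (76 mm by 85 mm) begins 54 mm behind the grasp point. The pads swing forward as they close: fully open they stand 13 mm farther back than shut.
Start: joints at [-1.376, 0.053, 1.613, -0, 1.476, -0.119], TCP at [0.193, -0.594, 0.197] pointing down, gripper open.
Joint ranges: [-3.01, 3.01], [-1.01, 2.22], [0.06, 2.58], [-1.02, 4.17], [0.09, 2.62], [-3.14, 3.14]. Speed limits (rad/s): [2.57, 2.57, 3.14, 3.14, 3.14, 3.14].

## Interface

Orientations are given as a unit quaternion [w, x, y, z].
In Python, from plant import manip gives the robot as it stands.
- The arm moves only by the tool play_rows, never from a script. Its argument "plan" is a list of rows, each a list of 5 numbers: the shift along the tool's x, y, z in mm, then the turn about the tool's x in rad, then the closure, from -1 (fully open) to 1 (shut). A call has 1 to 8 rows; each row is the pose to reach, as a shift and turn from the pose commanded when the call began, along the tool's axes at that moment; what a row does not reach only later rows make up. A row lasts 1/8 s, in which the tool goes at most 62.5 mm and 10.7 degrees, less where a joint would pass 70% of its speed; a pose out of reach is approached as far as the arm can. A call with a gripper value outside its range is refused whole. The fingers move at their own pace and stop on an object; the grip force is fixed at half the most. Time passes only in rows, so rows that repeat a pose let the fingers close. It gives the time, the measured TCP pose, the force and the opening at its end, in the units of the state.
- manip.state(): the state, without advancing time (a new reading comes with each control period).
- manip.grab_frame(name): name is "side" or "top"; returns a dict with "img" (400x640x3 uint8, red, green, blue), "range_z" (400x640 float32, m along the optical axis (not along the pixel's ray), 0 where there is no reading), "fx", "fy", "cx", "cy" (pixels), "origin" and "rotation" of the camera in the world. Camera axes: x right, y up, looking along -z (the intrinsics and any distortion apply to the point x, -y, -z); pixel columns grow to the right and rows downward; lengths in m; the calibration is good to about 2 mm. A picture is of the moment at which its call begins.
- manip.job_done(): hands the job in, once; it reports no verdict.
The state is a dict: "time": time; "joint_pos": joint angles; "joint_vel": joint speeds; "joint_efforts": joint torques, N m; "tool_pos": TCP position; "tool_rot": TCP orientation; "contact_force": force on the tool from outside, world axes, zero at the start; "ft_torque": the same for the moment, N m; "gripper_width": opening from 0.0 (shut) to 1.0 (fully open).
Only numpy, scipy, OpenCV 4.12 (cv2) and the standard library are available. Lean on these libraries where they do the work, as an engineer would, in place of code of your own. Each camera call takes 0.05 s, during which the arm holds its last target. There are 200 camera calls.

## Task

Put the loose globe bulbs on the mat away in the green spare-bulb case: move the glass ramekin off its lid onto the cork coaster, upright and centred so that no edge overhangs, slide the lid back, lay every bulb down in the case, then slide the lid shut over its end ridge until it snaps fully home. Leave everything else on the shelf where it is.

Things in the scene. Friction and masses are not known exactly. Their poses are not given: they have to be found in the camera images.
- case: dark green open-topped box fixed on the 3 mm mat. Origin: centre of its underside (z = 0.003). y along its length (-134 to +142 mm), x across (96 mm), z up. Inside: x -44 to +44, y -130 to +130, floor at z 4. Side walls and the closed -y end are 61 high, the ridge (+y) end 50 high. The last 22 mm at the +y end stay under the lid
- case_bay1 (a point): centre of the floor of the first bay: case x 0, y -82 mm. Four bays, pitch 48 mm along the case's y, are marked by 2.4 mm ribs, 12 mm above the floor, that stand only in the +x half (x +10 to +44). A bulb lies across the case in its bay, globe on the ribbed +x side (globe centre at about x +15), cap towards -x; the fingers then go down in the rib-free half
- case_bay2 (a point): the same for the second bay, case y -34 mm
- case_bay3 (a point): the same for the third bay, case y +14 mm
- case_bay4 (a point): the same for the fourth bay, case y +62 mm
- case_lid (a joint): light green lid, 88 x 272 x 4 mm, sliding in wall grooves; it cannot come out. Metres: 0 = fully home, growing towards the case's +y; stop at 0.240 (all bays clear). Starts ajar. Top 58 mm above the case's underside; the side walls stand 3 mm higher. Slides with 1 to 2 N; from 0.0095 its lip meets the sprung end ridge and must be forced over (about 10 N, crest at 0.005), then snaps towards 0
- lid_rib (a point): centre of the lid's raised grip rib: 46 mm along the case's x, 12 mm along its y, 17 mm high, standing on the lid. With the lid home it is at case x 0, y -88, z 66.5 mm; it moves with the lid. Pinch it from above, fingers closing along the case's y
- ramekin: small clear glass ramekin with a few fuses in it, 60 mm across the rim, 52 mm at the foot, 34 mm tall, 4 mm wall, 120 g. Origin: centre of its underside; z up. It starts standing on the lid, beyond the rib
- coaster: round cork coaster, 88 mm across, 6 mm thick, fixed on the mat. Origin: centre of its underside
- bulb1: mini globe LED bulb, 40 g: white globe 45 mm across, white collar 22 mm across (16 to 36 mm from the globe's centre along the axis), aluminium cap 14 mm across (36 to 54 mm). Origin: globe centre. Lies on globe and cap end, axis sloping 17 degrees down to the cap; can roll. Pinch it by the collar, about 29 mm from the globe's centre. Three or four are present
- bulb1_cap (a point): end of bulb1's cap, on the bulb's axis, 53.5 mm from the globe's centre
- bulb2: mini globe LED bulb, 40 g: white globe 45 mm across, white collar 22 mm across (16 to 36 mm from the globe's centre along the axis), aluminium cap 14 mm across (36 to 54 mm). Origin: globe centre. Lies on globe and cap end, axis sloping 17 degrees down to the cap; can roll. Pinch it by the collar, about 29 mm from the globe's centre. Three or four are present
- bulb2_cap (a point): end of bulb2's cap, on the bulb's axis, 53.5 mm from the globe's centre
- bulb3: mini globe LED bulb, 40 g: white globe 45 mm across, white collar 22 mm across (16 to 36 mm from the globe's centre along the axis), aluminium cap 14 mm across (36 to 54 mm). Origin: globe centre. Lies on globe and cap end, axis sloping 17 degrees down to the cap; can roll. Pinch it by the collar, about 29 mm from the globe's centre. Three or four are present
- bulb3_cap (a point): end of bulb3's cap, on the bulb's axis, 53.5 mm from the globe's centre
- bulb4: mini globe LED bulb, 40 g: white globe 45 mm across, white collar 22 mm across (16 to 36 mm from the globe's centre along the axis), aluminium cap 14 mm across (36 to 54 mm). Origin: globe centre. Lies on globe and cap end, axis sloping 17 degrees down to the cap; can roll. Pinch it by the collar, about 29 mm from the globe's centre. Three or four are present
- bulb4_cap (a point): end of bulb4's cap, on the bulb's axis, 53.5 mm from the globe's centre
- tape_measure: yellow tape measure, 66 x 34 x 60 mm; to be left alone. Origin: centre of its underside
- screwdriver: screwdriver lying down, 190 mm long; to be left alone. Origin: centre of its underside
- torch: dark steel pocket torch standing on its tail, 38 mm across, 105 mm tall; to be left alone. Origin: centre of its underside
- mug: blue mug, 80 mm across, 92 mm tall; to be left alone. Origin: centre of its underside
- notebook: blue notebook, 150 x 105 x 15 mm; to be left alone. Origin: centre of its underside
- adaptor: white plug adaptor, 56 x 56 x 36 mm, brass pins up; to be left alone. Origin: centre of its underside
- hook_tin: round red tin with steel lid, 56 mm across, 25 mm tall; to be left alone. Origin: centre of its underside
Not all that is in view belongs to the job. Leave any purple or red look-alike of the bulb1 alone.

How it is judged:
On the way, in this order (a step that is already met when the one before it is completed fails the run):
1. the lid has been slid back at least 100 mm (value of joint case_lid above 0.1 m), for 0.2 s.
2. every bulb lies down in the case (x of bulb1 in the frame of case between -0.036 and 0.036 m and y of bulb1 in the frame of case between -0.125 and 0.125 m and z of bulb1 in the frame of case between 0.015 and 0.036 m and x of bulb2 in the frame of case between -0.036 and 0.036 m and y of bulb2 in the frame of case between -0.125 and 0.125 m and z of bulb2 in the frame of case between 0.015 and 0.036 m and x of bulb3 in the frame of case between -0.036 and 0.036 m and y of bulb3 in the frame of case between -0.125 and 0.125 m and z of bulb3 in the frame of case between 0.015 and 0.036 m and x of bulb4 in the frame of case between -0.036 and 0.036 m and y of bulb4 in the frame of case between -0.125 and 0.125 m and z of bulb4 in the frame of case between 0.015 and 0.036 m), for 0.2 s.
3. the lid is fully home behind its ridge (value of joint case_lid below 0.003 m), for 0.2 s.
At the end, for the whole second after the job is handed in: Every bulb present lies in the case below the lid (globe centre 15 to 36 mm above the case's underside, within its walls), the lid is within 3 mm of home, and the ramekin stands upright on the coaster, centred to within 13 mm (no overhang), at rest and released (all of step 2 and value of joint case_lid below 0.003 m and horizontal distance between ramekin and coaster below 0.013 m and angle between ramekin's own z axis and vertical below 0.08 rad and z of ramekin in the frame of coaster between 0.003 and 0.01 m and linear speed of ramekin below 0.02 m/s); the robot touches nothing.
It fails at once if one of the things to be left alone is moved by more than 30 mm (distance of any of tape_measure, screwdriver, torch, mug, notebook, adaptor, hook_tin from where it was at the start of the episode above 0.03 m).
Of bulb1, bulb2, bulb3, bulb4 only 3 to 4 are there at a start; the rules pass over those that are not, and their reading is None.
At some moment in a run one of ramekin may be knocked a few centimetres aside while the robot is not near it.
Once in a run the grip may slacken for a moment while it holds something.
It also fails if it takes over 210 s, if anything falls off the work surface, if the arm or the gripper's body presses on something with over 40 N, if the wrist force passes 120 N, or if a joint passes its speed limit or range.

## Working session

There is one attempt and no reset: what is moved stays moved. The work goes in short steps, Python scripts to look and compute and a tool call to move; the robot and the scene stay as the last step left them, time stands still between calls to the robot, and variables do not carry over. Pictures are saved under pics/ and viewed, about 12 in all and at most 16, crops included, and the job is handed in when it is done.

Besides the shell and the picture viewer there is one more tool, called after "Emit:" as name(argument=value, ...), one argument or row to a line, values as JSON. play_rows: Moves the arm, as the interface text tells. Its arguments: {"type":"object","properties":{"plan":{"type":"array"}},"required":["plan"]}

```bash
mkdir -p pics; ls; cat > h.py <<'E'
import numpy as np, cv2
from plant import manip
def grab(n,save=None):
    f=manip.grab_frame(n)
    if save: cv2.imwrite(f'pics/{save}.png',f['img'][:,:,::-1])
    np.savez(f'/tmp/{n}.npz',**{k:np.asarray(v) for k,v in f.items()})
    return f
def load(n): return dict(np.load(f'/tmp/{n}.npz'))
def world(f,u,v,z=None):
    """pixel arrays -> world, by depth or plane z"""
    u=np.asarray(u,float);v=np.asarray(v,float)
    d=np.stack([(u-f['cx'])/f['fx'],-(v-f['cy'])/f['fy'],-np.ones_like(u)],-1)
    R=np.array(f['rotation']);o=np.array(f['origin'])
    w=d@R.T
    if z is None:
        r=f['range_z'][v.astype(int),u.astype(int)]
        return o+w*r[...,None]
    return o+w*((z-o[2])/w[...,2])[...,None]
def pix(f,p):
    c=(np.asarray(p)-f['origin'])@np.array(f['rotation'])
    return np.stack([f['cx']+f['fx']*c[...,0]/-c[...,2], f['cy']-f['fy']*c[...,1]/-c[...,2]],-1)
def cloud(f):
    v,u=np.mgrid[0:400,0:640]; return world(f,u,v)
def st():
    s=manip.state(); print({k:np.round(s[k],4).tolist() for k in ('time','tool_pos','tool_rot','contact_force','gripper_width','joint_pos')}); return s
E
python3 - <<'E'
from h import *
for n in('top','side'):
    f=grab(n,n+'0'); print(n,[ (k,np.round(f[k],4).tolist()) for k in f if k not in('img','range_z')])
st()
E
```

```text
pics
top [('fx', 475.7767), ('fy', 475.7767), ('cx', 330.9402), ('cy', 209.5547), ('origin', [0.2537, -0.0751, 1.4079]), ('rotation', [-0.6827, -0.0738, 0.0748, 0.7231])]
side [('fx', 467.0141), ('fy', 467.0141), ('cx', 319.4287), ('cy', 200.5317), ('origin', [0.0636, 0.6771, 1.1277]), ('rotation', [-0.2261, -0.0903, 0.3324, 0.9112])]
{'time': 0.1, 'tool_pos': [0.1928, -0.5938, 0.1956], 'tool_rot': [-0.1098, -0.6984, -0.1112, 0.6984], 'contact_force': [-0.2592, 0.0622, -0.3637], 'gripper_width': 1.0015, 'joint_pos': [-1.376, 0.0533, 1.6142, 0.0, 1.476, -0.119]}
```

```bash
python3 - <<'E'
s=open('h.py').read()
s=s.replace("import numpy as np, cv2","import numpy as np, cv2\nfrom scipy.spatial.transform import Rotation\ndef rot(q): q=np.asarray(q); return Rotation.from_quat([q[1],q[2],q[3],q[0]]).as_matrix()")
s=s.replace("R=np.array(f['rotation'])","R=rot(f['rotation'])").replace("@np.array(f['rotation'])","@rot(f['rotation'])")
open('h.py','w').write(s)
E
python3 - <<'E'
from h import *
print(world(load('top'),np.array([320,0,639]),np.array([200,0,399])), rot(load('top')['rotation']))
s=manip.state(); print(rot(s['tool_rot']))
E
```

```text
[[ 5.86189473e-01 -5.42708094e-02 -8.14738819e-04]
 [ 1.82621564e+00  1.45932073e+00 -6.37818185e-01]
 [-1.86882743e-01 -1.35833053e+00 -7.55211356e-01]] [[-0.05696716  0.97628248 -0.20887141]
 [-0.99836535 -0.05667472  0.0073897 ]
 [-0.0046233   0.20895095  0.97791519]]
[[-3.67148979e-04  3.08670416e-01 -9.51168986e-01]
 [ 1.87341864e-03 -9.51167168e-01 -3.08670549e-01]
 [-9.99998178e-01 -1.89526579e-03 -2.29048857e-04]]
```

View pics/top0.png

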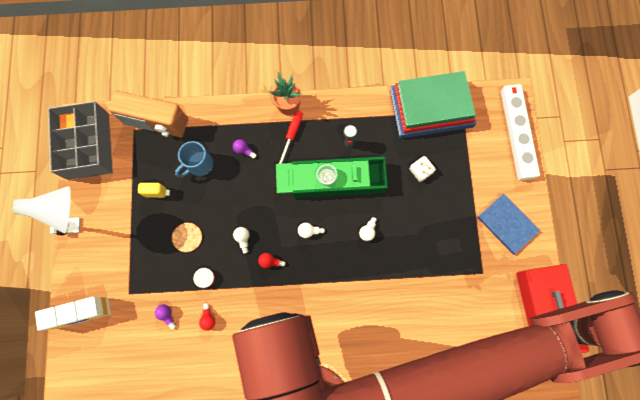

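View pics/side0.png

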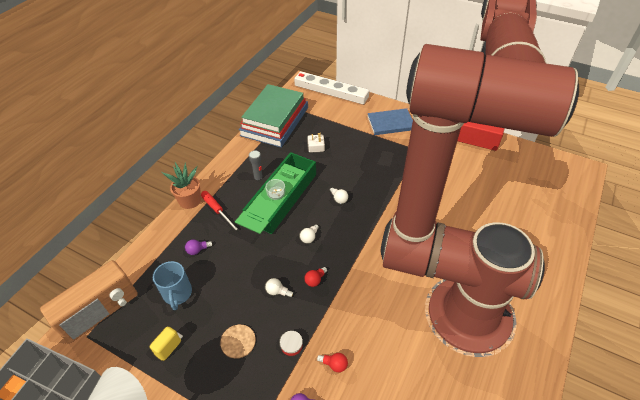

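```bash
cat > m.py <<'E'
from h import *
def case(f,verbose=0):
    P=cloud(f);h=cv2.cvtColor(f['img'],cv2.COLOR_RGB2HSV)
    g=(h[...,0]>45)&(h[...,0]<80)&(h[...,1]>120)
    return P,h,g
if __name__=='__main__':
  for n in('top','side'):
    f=load(n);P,h,g=case(f)
    roi=g&(np.abs(P[...,0]-.62)<.15)&(np.abs(P[...,1])<.3)
    m=roi&(P[...,2]>.061)&(P[...,2]<.068)
    q=P[m]; print(n,m.sum())
    r=cv2.minAreaRect((q[:,:2]*1000).astype(np.float32));print('rim',r)
    l=roi&(P[...,2]>.055)&(P[...,2]<.061); q=P[l]
    print('lid',l.sum(),q.mean(0),cv2.minAreaRect((q[:,:2]*1000).astype(np.float32)))
    b=roi&(P[...,2]>.073)&(P[...,2]<.085);q=P[b];print('rib',b.sum(),q.mean(0) if len(q) else '',q.min(0),q.max(0))
    wh=(h[...,1]<60)&(h[...,2]>130)&(P[...,2]>.02)&(P[...,2]<.06)&(P[...,0]>.3)&(P[...,0]<.75)
    k,lab,s,c=cv2.connectedComponentsWithStats(wh.astype(np.uint8))
    for i in range(1,k):
        if s[i,4]>30:
            q=P[lab==i];print('white',s[i],np.round(q.mean(0),3),q.max(0).round(3))
E
python3 m.py
python3 - <<'E'
from h import *
f=load('top');cv2.imwrite('pics/c0.png',cv2.resize(f['img'][110:300,130:450,::-1],None,fx=2.5,fy=2.5,interpolation=3))
E
```

```text
top 1427
rim ((644.9646606445312, -89.44082641601562), (98.07823944091797, 321.6935119628906), 0.08392712473869324)
lid 1109 [ 0.64428718 -0.06430196  0.05887893] ((645.4220581054688, -89.4833984375), (99.12661743164062, 322.89697265625), 0.00011697609443217516)
rib 57 [ 0.64181571 -0.15670135  0.0780604 ] [ 0.61262285 -0.16402515  0.07338493] [ 0.66627585 -0.0692847   0.08340236]
white [511 133  28  46 878] [ 0.68  -0.678  0.037] [ 0.75  -0.649  0.049]
white [410 156  25  24 326] [ 0.658 -0.364  0.038] [ 0.696 -0.332  0.059]
white [359 220  16  20 210] [ 0.477 -0.187  0.038] [ 0.511 -0.164  0.054]
white [298 223  22  15 212] [ 0.49  -0.012  0.038] [0.511 0.014 0.055]
white [233 227  15  21 206] [0.484 0.182 0.038] [0.511 0.205 0.052]
white [194 268  19  20 296] [0.371 0.294 0.027] [0.398 0.32  0.036]
side 502
rim ((640.7256469726562, -89.28031921386719), (97.84394836425781, 327.18511962890625), 0.042419202625751495)
lid 432 [ 0.63191193 -0.09537107  0.05862396] ((640.7017211914062, -92.34153747558594), (325.992431640625, 99.74703979492188), 89.55567932128906)
rib 11 [ 0.63372687 -0.15769581  0.0764227 ] [ 0.61669197 -0.16623436  0.07375653] [ 0.66158343 -0.15050989  0.07927526]
white [423   0  60  14 391] [ 0.499 -1.502  0.039] [ 0.677 -1.484  0.06 ]
white [329  81  40  20 439] [ 0.677 -0.675  0.034] [ 0.75  -0.643  0.044]
white [308 135  17  15 202] [ 0.651 -0.358  0.034] [ 0.689 -0.331  0.044]
white [332 188  16  15 165] [ 0.468 -0.18   0.036] [ 0.506 -0.162  0.05 ]
white [300 226  17  17 199] [ 0.484 -0.003  0.036] [0.508 0.017 0.05 ]
white [266 278  22  17 253] [0.477 0.187 0.036] [0.506 0.205 0.051]
white [280 331  22  22 389] [0.366 0.295 0.027] [0.393 0.322 0.036]
```

View pics/c0.png

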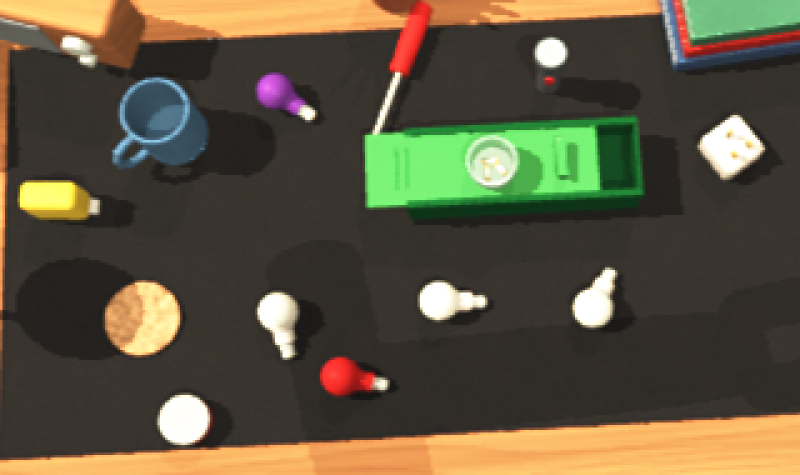

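```bash
cat > b.py <<'E'
from m import *
def bulbs(f,rois):
    """globe centre, axis yaw (deg, globe->cap) for each expected world xy"""
    P,h,g=case(f); out=[]
    wh=((h[...,1]<70)&(h[...,2]>95)).astype(np.uint8)
    for xy in rois:
        c=pix(f,np.array([*xy,.0255])); yy,xx=np.mgrid[0:400,0:640]
        m=wh*(np.hypot(xx-c[0],yy-c[1])<34).astype(np.uint8)
        k,lab,s,_=cv2.connectedComponentsWithStats(m)
        if k<2: out.append(None);continue
        i=1+s[1:,4].argmax(); m=(lab==i).astype(np.uint8)
        M=cv2.resize(m,None,fx=4,fy=4,interpolation=cv2.INTER_LINEAR); D=cv2.distanceTransform(M,cv2.DIST_L2,5)
        t=D>D.max()-.8; v,u=np.nonzero(t); gu=np.array([u.mean(),v.mean()])/4-.375
        v,u=np.nonzero(m); d=np.hypot(u-gu[0],v-gu[1]); j=d>d.max()-3
        G=world(f,gu[0],gu[1],.0255);C=world(f,u[j].mean(),v[j].mean(),.012)
        out.append((np.round(G[:2]*1000,1),np.round(np.degrees(np.arctan2(*(C-G)[1::-1])),1),round(float(np.hypot(*(C-G)[:2]))*1000,1),round(D.max()/4,1)))
    return out
if __name__=='__main__':
  for n in('top','side'):
    f=load(n);P,h,g=case(f);print(n)
    for r in bulbs(f,[(.477,.19),(.484,-.01),(.474,-.185)]):print(r)
    # coaster
    m=(h[...,0]>8)&(h[...,0]<25)&(h[...,1]>60)&(P[...,2]<.03)&(abs(P[...,0]-.47)<.08)&(abs(P[...,1]-.33)<.09)
    v,u=np.nonzero(m);(cu,cv),r=cv2.minEnclosingCircle(np.stack([u,v],1).astype(np.float32))
    e=cv2.fitEllipse(cv2.convexHull(np.stack([u,v],1).astype(np.int32)))
    print('coaster',m.sum(),world(f,*e[0],z=.009),e,world(f,cu,cv,z=.009))
    # ramekin
    m=(~g|(P[...,2]>.066))&(P[...,2]>.05)&(abs(P[...,0]-.642)<.045)&(abs(P[...,1]+.06)<.075)
    v,u=np.nonzero(m);print('ram',m.sum(),P[m].mean(0),P[m].min(0),P[m].max(0))
    e=cv2.fitEllipse(cv2.convexHull(np.stack([u,v],1).astype(np.int32)));print(e,world(f,*e[0],z=.095),world(f,*e[0],z=.078))
    m=(h[...,0]>98)&(h[...,0]<115)&(h[...,1]>80)&(abs(P[...,0]-.67)<.12)&(abs(P[...,1]-.32)<.12)&(P[...,2]>.02);print('mug',m.sum(),P[m].min(0),P[m].max(0))
E
python3 b.py
```

```text
top
(array([489.7, 184. ]), np.float64(-170.3), 48.9, np.float32(7.6))
(array([492. ,  -6.3]), np.float64(-90.6), 49.9, np.float32(7.5))
(array([ 473.3, -186.7]), np.float64(-29.9), 50.7, np.float32(7.5))
coaster 683 [0.46500131 0.32553859 0.009     ] ((193.99496459960938, 246.2667236328125), (35.08186721801758, 57.258365631103516), 140.37840270996094) [0.46132113 0.3255121  0.009     ]
ram 462 [ 0.64260646 -0.0753226   0.07406473] [ 0.59717648 -0.13499887  0.05639686] [0.68699999 0.01445264 0.10117215]
((320.94232177734375, 175.8450469970703), (33.91822052001953, 71.6419448852539), 82.98422241210938) [ 0.6344041  -0.06209499  0.095     ] [ 0.6393335  -0.06192598  0.078     ]
mug 705 [0.67073107 0.269609   0.02007053] [0.76272801 0.36475451 0.10252577]
side
(array([486.4, 184.1]), np.float64(-170.1), 48.4, np.float32(8.0))
(array([488.7,  -5.8]), np.float64(-93.1), 50.7, np.float32(7.3))
(array([ 469.2, -185.9]), np.float64(-28.6), 49.2, np.float32(6.8))
coaster 996 [0.49014947 0.35099343 0.009     ] ((237.25701904296875, 341.004150390625), (33.64665222167969, 37.26920700073242), 57.81242370605469) [0.49004721 0.35100947 0.009     ]
ram 783 [ 0.64062911 -0.04873372  0.06861248] [ 0.59712255 -0.13485787  0.05368887] [0.68698186 0.01498532 0.09915414]
((272.44610595703125, 196.3505859375), (34.264400482177734, 54.47224044799805), 54.009544372558594) [ 0.61943478 -0.03846103  0.095     ] [ 0.62858488 -0.05024053  0.078     ]
mug 905 [0.66489648 0.27129288 0.02001102] [0.75821982 0.36794843 0.09572392]
```

```bash
python3 - <<'E'
from b import *
print(world(load('top'),326.8,174.8,z=.095))
ims=[]
for n in('top','side'):
    f=load(n);P,h,g=case(f)
    m=(P[...,2]>.083)&(P[...,2]<.105)&(abs(P[...,0]-.642)<.06)&(abs(P[...,1]+.06)<.06)
    v,u=np.nonzero(m);p=P[m];print(n,m.sum(),np.round(p.min(0),3),np.round(p.max(0),3),p.mean(0))
    if m.sum()>5:
        (a,b),r=cv2.minEnclosingCircle((p[:,:2]*1000).astype(np.float32));print(a,b,r)
    c=pix(f,np.array([.475,.345,.009]));yy,xx=np.mgrid[0:400,0:640]
    m=((h[...,0]>5)&(h[...,0]<28)&(h[...,1]>50)&(h[...,2]>70)&(np.hypot(xx-c[0],yy-c[1])<32)).astype(np.uint8)
    m=cv2.morphologyEx(m,cv2.MORPH_OPEN,np.ones((3,3)));k,lab,s,_=cv2.connectedComponentsWithStats(m);i=1+s[1:,4].argmax();v,u=np.nonzero(lab==i)
    e=cv2.fitEllipse(cv2.convexHull(np.stack([u,v],1).astype(np.int32)));print('coaster',e,world(f,*e[0],z=.009))
    c=pix(f,np.array([.642,-.062,.08])).astype(int);ims.append(cv2.resize(f['img'][c[1]-25:c[1]+25,c[0]-25:c[0]+25,::-1],None,fx=8,fy=8,interpolation=cv2.INTER_CUBIC));print(c-25)
cv2.imwrite('pics/r.png',np.hstack(ims))
E
```

```text
[ 0.6365312  -0.07902343  0.095     ]
top 117 [ 0.61  -0.106  0.084] [ 0.669 -0.048  0.101] [ 0.64101697 -0.0769345   0.09282313]
639.6796264648438 -76.93318939208984 30.302730560302734
coaster ((186.54513549804688, 236.9589385986328), (29.870080947875977, 31.71312141418457), 54.99251937866211) [0.49417962 0.34777716 0.009     ]
[295 149]
side 136 [ 0.605 -0.107  0.083] [ 0.665 -0.047  0.099] [ 0.63612887 -0.07724426  0.09073195]
636.2553100585938 -76.7575912475586 31.23794174194336
coaster ((237.43923950195312, 340.8904724121094), (33.39628219604492, 36.73267364501953), 56.94796371459961) [0.48991468 0.35053263 0.009     ]
[245 166]
```

View pics/r.png

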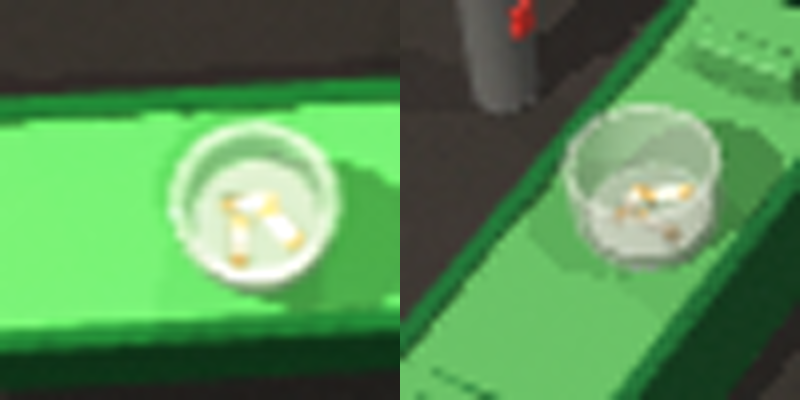

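```bash
cat > go.py <<'E'
import sys
from h import *
s=manip.state();R=rot(s['tool_rot']);p=s['tool_pos']
a=np.degrees(np.arctan2(R[1,1],R[0,1]))
print('t',round(s['time'],2),'tcp mm',np.round(np.array(p)*1000,1),'alpha',a.round(1),'F',np.round(s['contact_force'],1),'w',np.round(s['gripper_width']*85,1),'J6',np.round(s['joint_pos'][5],2))
for t in sys.argv[1:]:
    x,y,z,al=map(float,t.split(','));d=R.T@(np.array([x,y,z])-np.array(p)*1000)
    th=-((al-a+180)%360-180)
    print(t,'shift',np.round(d,1),'turn',np.radians(th).round(3),'or',np.radians(th-np.sign(th)*360).round(3))
E
python3 go.py 638,-77,195,-90 638,-77,130,-90
```

```text
t 0.1 tcp mm [ 192.8 -593.8  195.6] alpha -72.0 F [-0.3  0.1 -0.4] w 85.1 J6 -0.12
638,-77,195,-90 shift [   1.4 -354.2 -583. ] turn 0.314 or -5.969
638,-77,130,-90 shift [  66.4 -354.1 -583. ] turn 0.314 or -5.969
```

Emit:
play_rows(
  plan=[
    [1.4,-354.2,-583,0.314,-1],
    [1.4,-354.2,-583,0.314,-1],
    [1.4,-354.2,-583,0.314,-1],
    [1.4,-354.2,-583,0.314,-1],
    [1.4,-354.2,-583,0.314,-1],
    [1.4,-354.2,-583,0.314,-1],
    [1.4,-354.2,-583,0.314,-1],
    [1.4,-354.2,-583,0.314,-1],
  ],
)

```text
time: 1.1
tool_pos: [0.5201, -0.2137, 0.1953]
tool_rot: [0.0, -0.707, 0.0, 0.707]
contact_force: [0.2, -1.3, 0.2]
gripper_width: 1.002
```

```bash
python3 go.py 638,-77,130,-90
```

```text
t 1.1 tcp mm [ 520.1 -213.7  195.3] alpha -90.0 F [ 0.2 -1.3  0.2] w 85.2 J6 1.05
638,-77,130,-90 shift [  65.3 -136.7 -117.9] turn -0.0 or 6.283
```

Emit:
play_rows(
  plan=[
    [0,-136.7,-117.9,0,-1],
    [0,-136.7,-117.9,0,-1],
    [0,-136.7,-117.9,0,-1],
    [65,-136.7,-117.9,0,-1],
    [65,-136.7,-117.9,0,-1],
    [65,-136.7,-117.9,0,-1],
  ],
)

```text
time: 1.85
tool_pos: [0.637, -0.0794, 0.1312]
tool_rot: [0.0, -0.707, 0.0, 0.707]
contact_force: [-0.5, -1.4, 0.7]
gripper_width: 0.997
```

```bash
python3 go.py 638,-77,130,-90; python3 - <<'E'
from h import *
a=[]
for n in('top','side'):
    f=grab(n);c=pix(f,np.array(manip.state()['tool_pos'])).astype(int);print(n,pix(f,np.array(manip.state()['tool_pos'])))
    im=f['img'].copy(); x0,y0=max(c[0]-40,0),max(c[1]-40,0);im=cv2.resize(im[y0:y0+80,x0:x0+80,::-1],(400,400),interpolation=2);cv2.circle(im,tuple(((pix(f,np.array(manip.state()['tool_pos']))-[x0,y0])*5).astype(int)),3,(0,0,255),-1);a.append(im)
cv2.imwrite('pics/g1.png',np.hstack(a))
E
```

```text
t 1.85 tcp mm [637.  -79.4 131.2] alpha -90.1 F [-0.5 -1.4  0.7] w 84.7 J6 1.33
638,-77,130,-90 shift [ 1.2 -2.4 -1. ] turn -0.001 or 6.282
top [326.87716783 170.4834563 ]
side [273.23729765 175.90460695]
```

View pics/g1.png

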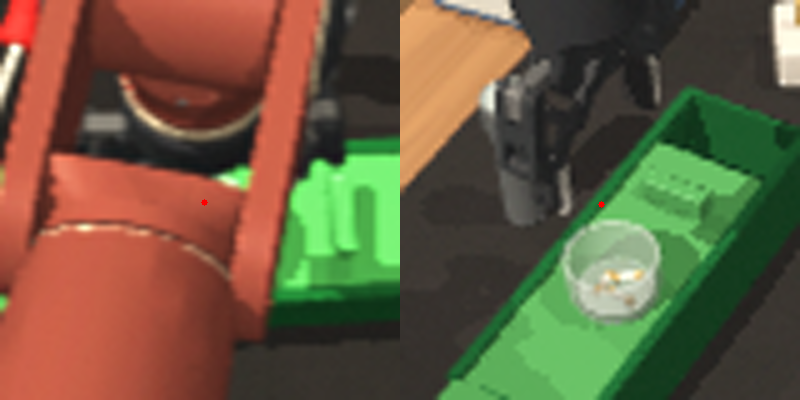

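Emit:
play_rows(
  plan=[
    [40,-2,-1,0,-1],
    [62,-2,-1,0,-1],
    [62,-2,-1,0,-1],
    [62,-2,-1,0,1],
    [62,-2,-1,0,1],
    [62,-2,-1,0,1],
    [62,-2,-1,0,1],
    [62,-2,-1,0,1],
  ],
)

```text
time: 2.95
tool_pos: [0.6382, -0.0769, 0.0688]
tool_rot: [-0.0, 0.707, -0.0, -0.707]
contact_force: [-0.4, -0.0, 0.2]
gripper_width: -0.002
```

```bash
python3 go.py
```

```text
t 2.95 tcp mm [638.2 -76.9  68.8] alpha -90.0 F [-0.4 -0.   0.2] w -0.2 J6 1.34
```

```bash
python3 - <<'E'
from h import *
f=grab('side');cv2.imwrite('pics/g2.png',cv2.resize(f['img'][130:260,200:360,::-1],None,fx=4,fy=4,interpolation=2))
E
```

```text
(no output)
```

View pics/g2.png

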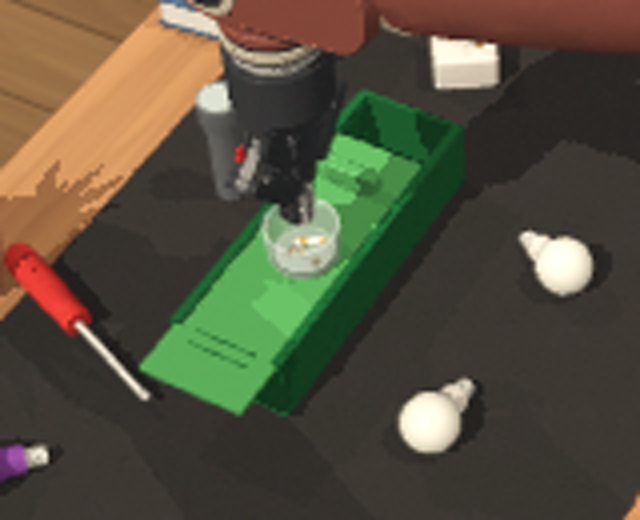

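```bash
cat > ram.py <<'E'
from b import *
import sys
for n in sys.argv[1:]:
    f=grab(n);P,h,g=case(f)
    m=(P[...,2]>.083)&(P[...,2]<.105)&(abs(P[...,0]-.642)<.06)&(abs(P[...,1]+.04)<.08)&~((h[...,2]<90))
    p=P[m];print(n,m.sum(),np.round(p.min(0),3),np.round(p.max(0),3))
    (a,b),r=cv2.minEnclosingCircle((p[:,:2]*1000).astype(np.float32));print(a,b,r)
    v,u=np.nonzero(m);print(u.min(),u.max(),v.min(),v.max(),pix(f,np.array(manip.state()['tool_pos'])))
E
python3 ram.py side
```

```text
side 107 [ 0.603 -0.106  0.083] [ 0.666 -0.047  0.101]
634.7977905273438 -78.53446197509766 31.844430923461914
265 284 180 195 [274.70584032 191.34977109]
```

```bash
python3 - <<'E'
from b import *
f=load('side');P=cloud(f)
for v in range(172,200,2): print(v,[tuple(np.round(P[v,u]*1000).astype(int).tolist())+tuple(f['img'][v,u].tolist()) for u in (270,273,275,277,280)])
cv2.imwrite('pics/g3.png',cv2.resize(f['img'][160:210,245:305,::-1],None,fx=12,fy=12,interpolation=2))
E
```

```text
172 [(632, -59, 172, 31, 32, 31), (623, -61, 176, 52, 52, 52), (619, -65, 173, 32, 32, 31), (623, -80, 158, 37, 37, 37), (671, -161, 60, 93, 175, 91)]
174 [(639, -66, 155, 34, 35, 34), (623, -59, 169, 37, 37, 37), (623, -69, 160, 34, 35, 35), (622, -77, 153, 36, 37, 37), (667, -153, 60, 93, 175, 91)]
176 [(634, -59, 155, 34, 35, 34), (626, -63, 155, 34, 33, 33), (623, -67, 153, 44, 44, 43), (627, -83, 137, 112, 111, 98), (664, -148, 57, 106, 195, 103)]
178 [(626, -47, 162, 33, 33, 33), (628, -64, 145, 35, 33, 35), (626, -70, 141, 65, 63, 60), (627, -82, 129, 84, 83, 74), (659, -140, 57, 106, 195, 103)]
180 [(626, -46, 155, 31, 33, 32), (629, -63, 137, 35, 34, 34), (628, -72, 129, 117, 111, 102), (626, -79, 124, 84, 82, 75), (635, -106, 93, 193, 224, 182)]
182 [(641, -64, 122, 57, 57, 55), (627, -60, 132, 47, 46, 46), (627, -70, 122, 179, 171, 158), (625, -77, 117, 85, 81, 75), (633, -102, 89, 154, 180, 145)]
184 [(642, -65, 112, 92, 116, 87), (630, -63, 119, 51, 52, 50), (628, -69, 114, 102, 97, 89), (625, -76, 109, 89, 88, 79), (636, -105, 75, 153, 179, 144)]
186 [(659, -84, 75, 130
[... 399 characters left out ...]
(636, -86, 67, 254, 255, 235), (626, -87, 71, 228, 199, 136)]
192 [(633, -48, 97, 212, 220, 200), (643, -74, 66, 196, 181, 146), (635, -74, 70, 208, 189, 136), (618, -61, 92, 196, 207, 184), (608, -63, 95, 201, 208, 189)]
194 [(635, -48, 87, 197, 205, 185), (627, -53, 87, 196, 204, 184), (620, -53, 91, 189, 193, 175), (616, -57, 89, 190, 186, 167), (64, 677, 1128, 186, 194, 174)]
196 [(635, -48, 79, 187, 198, 178), (626, -50, 81, 194, 203, 183), (624, -57, 76, 192, 202, 181), (617, -58, 78, 190, 197, 178), (612, -66, 73, 186, 194, 174)]
198 [(640, -51, 63, 112, 166, 108), (630, -53, 67, 135, 154, 126), (623, -54, 69, 126, 144, 118), (617, -57, 70, 124, 144, 116), (614, -68, 60, 99, 123, 93)]
```

View pics/g3.png

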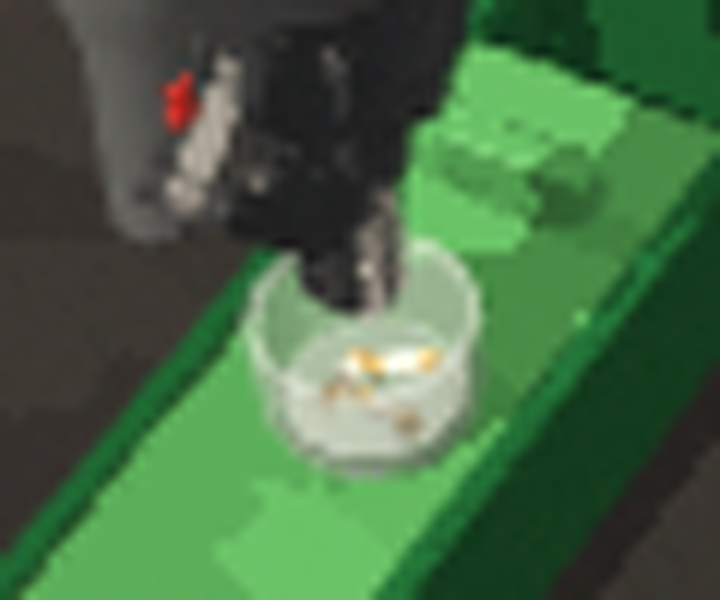

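Emit:
play_rows(
  plan=[
    [-62,0,0,0,1],
    [-62,0,0,0,1],
    [-62,0,0,0,1],
    [-62,0,0,0,1],
  ],
)

```text
time: 3.55
tool_pos: [0.6371, -0.0767, 0.1289]
tool_rot: [0.0, -0.706, -0.0, 0.708]
contact_force: [-1.0, -0.4, -0.2]
gripper_width: -0.002
```

```bash
python3 go.py; python3 - <<'E'
from b import *
f=grab('side');P=cloud(f);p0=np.array(manip.state()['tool_pos'])
d=np.hypot(P[...,0]-p0[0],P[...,1]-p0[1]);m=(d<.03)&(P[...,2]>.103)
print(p0,P[m][:,2].min(), m.sum())
for lo in np.arange(.1,.22,.01):
    k=m&(P[...,2]>=lo)&(P[...,2]<lo+.01); print(lo.round(2),k.sum(),P[k].mean(0).round(3) if k.any() else '')
E
```

```text
t 3.55 tcp mm [637.1 -76.7 128.9] alpha -90.0 F [-1.  -0.4 -0.2] w -0.2 J6 1.34
[ 0.63707986 -0.07668176  0.12879851] 0.1626701354299649 591
0.1 0 
0.11 0 
0.12 0 
0.13 0 
0.14 0 
0.15 0 
0.16 8 [ 0.629 -0.073  0.167]
0.17 16 [ 0.629 -0.069  0.176]
0.18 24 [ 0.63  -0.069  0.184]
0.19 16 [ 0.626 -0.072  0.196]
0.2 16 [ 0.624 -0.073  0.206]
0.21 47 [ 0.628 -0.072  0.215]
```

Emit:
play_rows(
  plan=[
    [0,23,97,0,1],
    [0,23,97,0,1],
    [50,23,97,0,1],
    [110,23,97,0,1],
    [140,23,97,0,1],
    [144,23,97,0,1],
    [144,23,97,0,1],
    [144,23,97,0,1],
  ],
)

```text
time: 4.6
tool_pos: [0.5429, -0.1005, -0.0112]
tool_rot: [0.0, 0.708, -0.0, -0.706]
contact_force: [0.7, 1.0, -0.4]
gripper_width: 0.002
```

```bash
python3 go.py; python3 - <<'E'
from b import *
f=grab('side');P=cloud(f);p0=np.array(manip.state()['tool_pos'])
d=np.hypot(P[...,0]-p0[0],P[...,1]-p0[1]);m=(d<.03)
for lo in np.arange(-.01,.1,.005):
    k=m&(P[...,2]>=lo)&(P[...,2]<lo+.005); print(lo.round(3),k.sum(),P[k].mean(0).round(3) if k.any() else '')
E
```

```text
t 4.6 tcp mm [ 542.9 -100.5  -11.2] alpha -90.0 F [ 0.7  1.  -0.4] w 0.2 J6 1.25
-0.01 2 [ 0.543 -0.108 -0.006]
-0.005 29 [ 0.54  -0.098 -0.001]
0.0 138 [ 0.54  -0.096  0.002]
0.005 18 [ 0.542 -0.094  0.006]
0.01 0 
0.015 0 
0.02 0 
0.025 5 [ 0.532 -0.098  0.027]
0.03 8 [ 0.536 -0.092  0.033]
0.035 5 [ 0.535 -0.093  0.037]
0.04 13 [ 0.535 -0.094  0.042]
0.045 8 [ 0.532 -0.095  0.046]
0.05 4 [ 0.531 -0.097  0.054]
0.055 3 [ 0.532 -0.094  0.059]
0.06 4 [ 0.531 -0.099  0.062]
0.065 6 [ 0.529 -0.097  0.068]
0.07 14 [ 0.534 -0.095  0.073]
0.075 16 [ 0.534 -0.091  0.077]
0.08 7 [ 0.54  -0.086  0.083]
0.085 9 [ 0.531 -0.089  0.088]
0.09 8 [ 0.528 -0.097  0.093]
0.095 11 [ 0.525 -0.099  0.097]
```

Emit:
play_rows(
  plan=[
    [8,0,0,0,1],
    [15,0,0,0,1],
    [18,0,0,0,1],
    [20,0,0,0,1],
    [20,0,0,0,1],
    [20,0,0,0,1],
  ],
)

```text
time: 5.4
tool_pos: [0.5404, -0.0997, -0.0316]
tool_rot: [0.0, -0.706, -0.0, 0.708]
contact_force: [-8.7, 2.2, 16.1]
gripper_width: -0.006
```

Emit:
play_rows(
  plan=[
    [-60,0,0,0,0],
    [-120,0,0,0,-1],
    [-160,0,0,0,-1],
    [-160,-23,-97,0,-1],
    [-160,-23,-97,0,-1],
    [-160,-23,-97,0,-1],
    [-120,-23,-97,0,-1],
    [-100,-23,-97,0,-1],
  ],
)

```text
time: 6.4
tool_pos: [0.6357, -0.0767, 0.0637]
tool_rot: [0.0, -0.705, -0.0, 0.709]
contact_force: [0.5, -0.7, 0.1]
gripper_width: 1.0
```

```bash
python3 go.py 638,-77,30,-90; python3 ram.py side
```

```text
t 6.4 tcp mm [635.7 -76.7  63.7] alpha -90.0 F [ 0.5 -0.7  0.1] w 85.0 J6 1.34
638,-77,30,-90 shift [33.7  0.3 -2.5] turn -0.0 or 6.283
side 109 [ 0.606 -0.111  0.083] [ 0.661 -0.045  0.098]
635.3642578125 -77.97268676757812 32.86835861206055
269 284 179 195 [275.96569137 193.58649979]
```

Emit:
play_rows(
  plan=[
    [20,0,-2,0,-1],
    [32,0,-2,0,-1],
    [32,0,-2,0,-1],
    [32,0,-2,0,1],
    [32,0,-2,0,1],
    [32,0,-2,0,1],
    [32,0,-2,0,1],
    [32,0,-2,0,1],
  ],
)

```text
time: 7.45
tool_pos: [0.6414, -0.0772, 0.0363]
tool_rot: [0.0, 0.708, -0.0, -0.706]
contact_force: [0.2, -0.9, 6.2]
gripper_width: 0.658
```

```bash
python3 go.py 638,-77,120,-90 492,349,120,-90
```

```text
t 7.45 tcp mm [641.4 -77.2  36.3] alpha -90.0 F [ 0.2 -0.9  6.2] w 55.9 J6 1.34
638,-77,120,-90 shift [-83.7  -0.2   3.2] turn -0.0 or 6.283
492,349,120,-90 shift [ -84.3 -426.1  149.2] turn -0.0 or 6.283
```

Emit:
play_rows(
  plan=[
    [-15,0,0,0,1],
    [-40,0,0,0,1],
    [-40,-30,3,0,1],
    [-40,-70,10,0,1],
    [-40,-110,15,0,1],
    [-40,-150,20,0,1],
    [-40,-190,30,0,1],
    [-40,-220,40,0,1],
  ],
)

```text
time: 8.45
tool_pos: [0.5992, 0.1446, 0.0746]
tool_rot: [-0.0, -0.707, -0.0, 0.707]
contact_force: [0.7, -0.5, -1.4]
gripper_width: 0.659
```

```bash
python3 go.py 492,349,30,-90 
```

```text
t 8.45 tcp mm [599.2 144.6  74.6] alpha -90.0 F [ 0.7 -0.5 -1.4] w 56.0 J6 1.69
492,349,30,-90 shift [  44.7 -204.4  107. ] turn 0.001 or -6.283
```

Emit:
play_rows(
  plan=[
    [10,-40,25,0,1],
    [20,-80,50,0,1],
    [30,-120,70,0,1],
    [30,-160,90,0,1],
    [40,-190,100,0,1],
    [50,-203,105,0,1],
    [60,-203,106,0,1],
    [60,-203,106,0,1],
  ],
)

```text
time: 9.45
tool_pos: [0.4935, 0.3445, 0.0131]
tool_rot: [-0.0, -0.706, 0.001, 0.708]
contact_force: [0.7, -0.5, -1.3]
gripper_width: 0.661
```

```bash
cat > look.py <<'E'
import sys
from b import *
n,name,x,y,z,w=sys.argv[1],sys.argv[2],*map(float,sys.argv[3:7])
f=grab(n);c=pix(f,np.array([x,y,z])/1000);w=int(w);x0,y0=[int(max(q-w,0)) for q in c]
cv2.imwrite(f'pics/{name}.png',cv2.resize(f['img'][y0:y0+2*w,x0:x0+2*w,::-1],None,fx=480/(2*w),fy=480/(2*w),interpolation=2));print(x0,y0,480/(2*w))
E
python3 go.py 492,349,-12,-90; python3 look.py side p1 492 349 20 40
```

```text
t 9.45 tcp mm [493.5 344.5  13.1] alpha -90.1 F [ 0.7 -0.5 -1.3] w 56.2 J6 2.06
492,349,-12,-90 shift [25.1 -4.5  1.4] turn -0.001 or 6.282
196 298 6.0
```

View pics/p1.png

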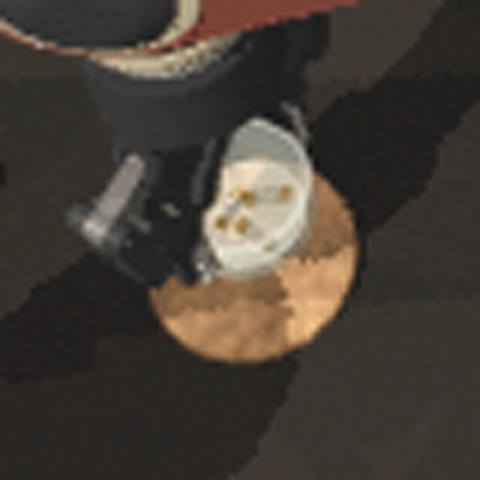

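Emit:
play_rows(
  plan=[
    [6,-4,1,0,1],
    [12,-4,1,0,1],
    [18,-4,1,0,1],
    [22,-4,1,0,1],
    [25,-4,1,0,1],
    [27,-4,1,0,1],
    [27,-4,1,0,1],
  ],
)

```text
time: 10.38
tool_pos: [0.4932, 0.35, -0.0124]
tool_rot: [0.0, -0.707, 0.0, 0.707]
contact_force: [0.7, 0.0, -0.8]
gripper_width: 0.663
```

```bash
cat > ram2.py <<'E'
from b import *
f=grab('side');P,h,g=case(f)
c=pix(f,np.array([.492,.349,.03]));yy,xx=np.mgrid[0:400,0:640]
m=(np.hypot(xx-c[0],yy-c[1])<30)&(P[...,2]>.014)&(P[...,2]<.06)&(h[...,2]>90)
p=P[m];print(m.sum(),p.min(0).round(3),p.max(0).round(3))
t=m&(P[...,2]>.033);print(cv2.minEnclosingCircle((P[t][:,:2]*1000).astype(np.float32)),P[t][:,2].max())
E
python3 go.py; python3 ram2.py;python3 look.py side p2 492 349 20 30
```

```text
t 10.38 tcp mm [493.2 350.  -12.4] alpha -90.0 F [ 0.7  0.  -0.8] w 56.4 J6 2.07
364 [0.457 0.315 0.014] [0.509 0.386 0.06 ]
((482.1878662109375, 350.510009765625), 35.25312042236328) 0.059965377376681284
206 308 8.0
```

View pics/p2.png

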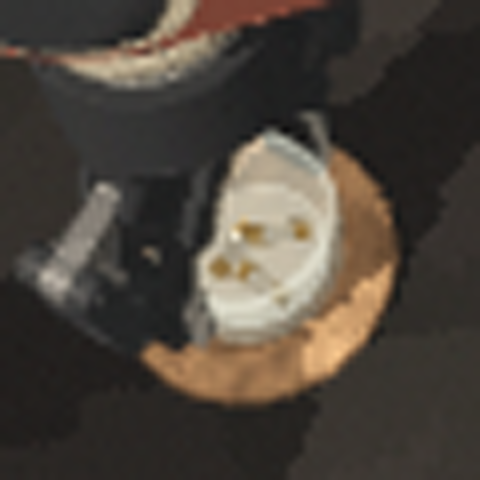

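Emit:
play_rows(
  plan=[
    [2,0,0,0,1],
    [3,0,0,0,1],
    [4,0,0,0,1],
    [5,0,0,0,1],
    [5,0,0,0,1],
  ],
)

```text
time: 11.1
tool_pos: [0.4932, 0.3501, -0.0156]
tool_rot: [-0.0, -0.707, 0.0, 0.707]
contact_force: [-5.9, -3.1, 9.3]
gripper_width: 0.664
```

```bash
python3 go.py; python3 ram2.py;python3 look.py side p3 492 349 20 30
```

```text
t 11.1 tcp mm [493.2 350.1 -15.6] alpha -90.0 F [-5.9 -3.1  9.3] w 56.5 J6 2.07
302 [0.458 0.317 0.014] [0.509 0.393 0.059]
((484.0264892578125, 355.00244140625), 38.501651763916016) 0.059202490192758805
206 308 8.0
```

View pics/p3.png

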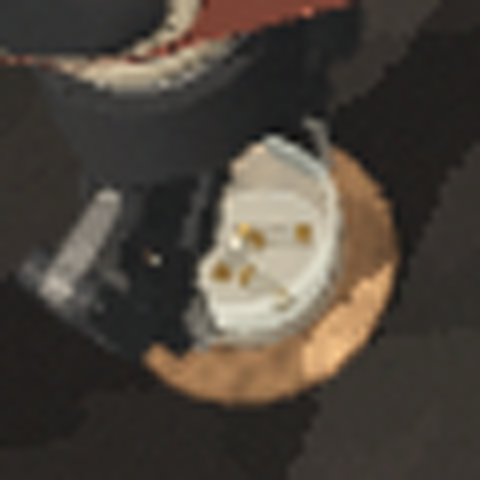

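Emit:
play_rows(
  plan=[
    [0,0,0,0,-0.42],
    [0,0,0,0,-0.5],
    [0,0,0,0,-0.7],
    [0,0,0,0,-1],
    [0,0,0,0,-1],
    [-20,0,0,0,-1],
    [-70,0,0,0,-1],
    [-110,0,0,0,-1],
  ],
)

```text
time: 12.2
tool_pos: [0.494, 0.3505, 0.0962]
tool_rot: [-0.001, 0.708, 0.0, -0.706]
contact_force: [0.2, 0.6, 0.3]
gripper_width: 1.0
```

Emit:
play_rows(
  plan=[
    [-40,100,0,0,-1],
    [-40,200,-40,0,-1],
    [-40,300,-80,0,-1],
    [-40,350,-100,0,-1],
    [-40,400,-140,0,-1],
    [-40,400,-140,0,-1],
    [-40,400,-140,0,-1],
    [-40,400,-140,0,-1],
  ],
)

```text
time: 13.2
tool_pos: [0.6348, -0.0538, 0.1347]
tool_rot: [-0.001, 0.708, -0.002, -0.706]
contact_force: [-1.0, 0.8, -0.5]
gripper_width: 1.0
```

```bash
cat > ram3.py <<'E'
from b import *
for n in('top','side'):
    f=grab(n);P,h,g=case(f)
    c=pix(f,np.array([.49,.349,.03]));yy,xx=np.mgrid[0:400,0:640]
    m=(np.hypot(xx-c[0],yy-c[1])<32)&(P[...,2]>.034)&(P[...,2]<.055)
    p=P[m];print(n,m.sum(),p.min(0).round(3),p.max(0).round(3),cv2.minEnclosingCircle((p[:,:2]*1000).astype(np.float32)))
    A=np.c_[p[:,:2],np.ones(len(p))];
E
python3 go.py; python3 ram3.py; python3 look.py side p4 492 349 20 30
```

```text
t 13.2 tcp mm [634.8 -53.8 134.7] alpha -90.3 F [-1.   0.8 -0.5] w 85.0 J6 1.38
top 113 [0.471 0.32  0.034] [0.531 0.381 0.05 ] ((500.4497985839844, 350.22222900390625), 30.896060943603516)
side 167 [0.489 0.317 0.034] [0.547 0.377 0.048] ((519.6444702148438, 347.6633605957031), 31.020069122314453)
206 308 8.0
```

View pics/p4.png

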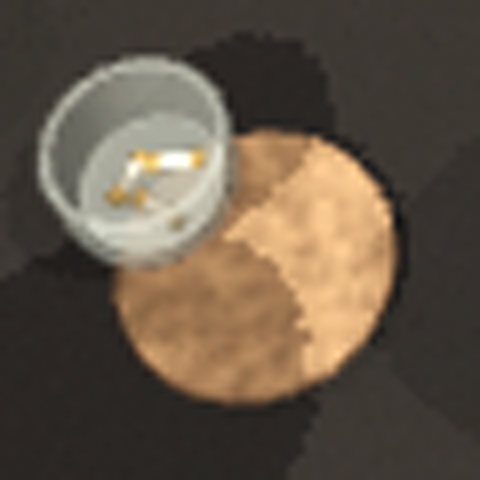

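Emit:
play_rows(
  plan=[
    [0,0,0,0,-1],
    [0,0,0,0,-1],
    [0,0,0,0,-1],
    [0,0,0,0,-1],
  ],
)

```text
time: 13.85
tool_pos: [0.6331, -0.0496, 0.1327]
tool_rot: [-0.0, -0.707, -0.0, 0.707]
contact_force: [-0.1, -0.4, -0.1]
gripper_width: 1.001
```

```bash
python3 - <<'E'
from b import *
for n in('top','side'):
    f=grab(n);P,h,g=case(f)
    c=pix(f,np.array([.53,.349,.03]));yy,xx=np.mgrid[0:400,0:640]
    m=(np.hypot(xx-c[0],yy-c[1])<32)&(P[...,2]>.015)&(P[...,2]<.055)&(abs(P[...,0]-.53)<.06)
    p=P[m];print(n,m.sum(),p.min(0).round(3),p.max(0).round(3),p[:,2].max())
    t=p[p[:,2]>.028];print(cv2.minEnclosingCircle((t[:,:2]*1000).astype(np.float32)))
    for b in np.arange(.49,.57,.01):
        k=t[abs(t[:,0]-b-.005)<.005]; print(b.round(2),k[:,2].max().round(3) if len(k) else '')
E
python3 go.py
```

```text
top 283 [0.475 0.306 0.015] [0.574 0.386 0.053] 0.05324334667212849
((542.91845703125, 346.38360595703125), 31.450510025024414)
0.49 
0.5 
0.51 0.053
0.52 0.051
0.53 0.049
0.54 0.044
0.55 0.042
0.56 0.042
side 404 [0.475 0.316 0.015] [0.569 0.374 0.051] 0.051068140871696865
((537.6092529296875, 343.9102783203125), 32.198890686035156)
0.49 
0.5 0.036
0.51 0.051
0.52 0.049
0.53 0.047
0.54 0.043
0.55 0.041
0.56 0.038
t 13.95 tcp mm [633.1 -49.8 132.7] alpha -90.0 F [-0.3  0.   0.6] w 84.9 J6 1.38
```

```bash
python3 go.py 537,345,80,-90 537,345,-5,-90
```

```text
t 13.95 tcp mm [633.1 -49.8 132.7] alpha -90.0 F [-0.3  0.   0.6] w 84.9 J6 1.38
537,345,80,-90 shift [  52.7 -394.8   96.2] turn -0.0 or 6.283
537,345,-5,-90 shift [ 137.7 -394.8   96.2] turn -0.0 or 6.283
```

Emit:
play_rows(
  plan=[
    [0,-394.8,96.2,0,-1],
    [0,-394.8,96.2,0,-1],
    [0,-394.8,96.2,0,-1],
    [0,-394.8,96.2,0,-1],
    [0,-394.8,96.2,0,-1],
    [0,-394.8,96.2,0,-1],
    [0,-394.8,96.2,0,-1],
    [52,-394.8,96.2,0,-1],
  ],
)

```text
time: 14.95
tool_pos: [0.5404, 0.3495, 0.0862]
tool_rot: [-0.001, 0.711, 0.003, -0.703]
contact_force: [0.7, -0.6, -0.8]
gripper_width: 1.004
```

```bash
python3 go.py 537,345,-5,-90
```

```text
t 14.95 tcp mm [540.4 349.5  86.2] alpha -89.8 F [ 0.7 -0.6 -0.8] w 85.4 J6 2.03
537,345,-5,-90 shift [91.1  5.   4.4] turn 0.004 or -6.28
```

Emit:
play_rows(
  plan=[
    [40,0,0,0,-1],
    [75,0,0,0,-1],
    [85,0,0,0,-1],
    [85,0,0,0,-0.5],
    [85,0,0,0,0],
    [85,0,0,0,1],
    [85,0,0,0,1],
    [85,0,0,0,1],
  ],
)

```text
time: 15.95
tool_pos: [0.5388, 0.3457, -0.002]
tool_rot: [-0.001, 0.708, 0.001, -0.706]
contact_force: [1.0, -0.4, 6.0]
gripper_width: 0.654
```

Emit:
play_rows(
  plan=[
    [-4,0,0,0,1],
    [-8,0,0,0,1],
    [-12,0,0,0,1],
    [-16,0,0,0,1],
    [-20,0,0,0,1],
    [-20,0,0,0,1],
  ],
)

```text
time: 16.7
tool_pos: [0.5374, 0.3451, 0.0162]
tool_rot: [-0.0, 0.707, 0.0, -0.707]
contact_force: [0.0, 0.1, -2.1]
gripper_width: 0.656
```

```bash
python3 go.py 492,349,0,-90; python3 look.py side p5 520 349 30 30
```

```text
t 16.7 tcp mm [537.4 345.1  16.2] alpha -90.0 F [ 0.   0.1 -2.1] w 55.8 J6 2.03
492,349,0,-90 shift [16.2 -3.9 45.4] turn -0.0 or 6.283
196 301 8.0
```

View pics/p5.png

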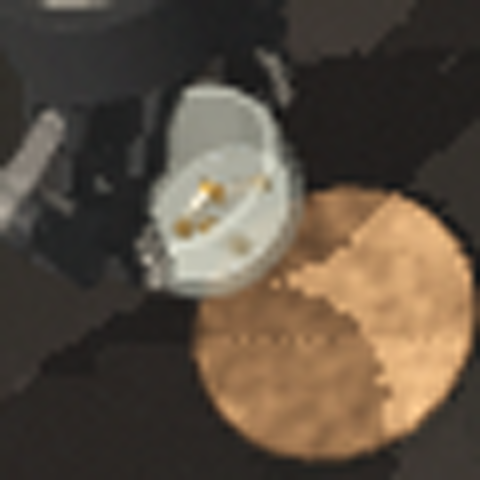

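Emit:
play_rows(
  plan=[
    [-6,-1,8,0,1],
    [-6,-2,18,0,1],
    [-6,-3,28,0,1],
    [-6,-4,38,0,1],
    [-6,-4,45,0,1],
    [-6,-4,45,0,1],
    [-4,-4,45,0,1],
    [0,-4,45,0,1],
  ],
)

```text
time: 17.75
tool_pos: [0.4926, 0.3489, 0.0157]
tool_rot: [-0.0, 0.707, -0.0, -0.707]
contact_force: [0.3, -0.7, -0.4]
gripper_width: 0.65
```

```bash
python3 go.py; cat > tilt.py <<'E'
from b import *
f=grab('side');P,h,g=case(f)
c=pix(f,np.array([.492,.349,.04]));yy,xx=np.mgrid[0:400,0:640]
m=(np.hypot(xx-c[0],yy-c[1])<28)&(P[...,2]>.012)&(P[...,2]<.075)&(h[...,2]>110)&(abs(P[...,0]-.492)<.04)
for b in np.arange(.455,.535,.008):
    k=P[m&(abs(P[...,0]-b)<.004)]; print(b.round(3),len(k),(k[:,2].max().round(3),k[:,1].min().round(3),k[:,1].max().round(3)) if len(k) else '')
E
python3 tilt.py
```

```text
t 17.75 tcp mm [492.6 348.9  15.7] alpha -90.0 F [ 0.3 -0.7 -0.4] w 55.2 J6 2.06
0.455 2 (np.float64(0.013), np.float64(0.337), np.float64(0.344))
0.463 66 (np.float64(0.066), np.float64(0.323), np.float64(0.378))
0.471 81 (np.float64(0.069), np.float64(0.327), np.float64(0.372))
0.479 46 (np.float64(0.071), np.float64(0.32), np.float64(0.388))
0.487 50 (np.float64(0.064), np.float64(0.321), np.float64(0.389))
0.495 56 (np.float64(0.061), np.float64(0.323), np.float64(0.373))
0.503 58 (np.float64(0.059), np.float64(0.322), np.float64(0.361))
0.511 36 (np.float64(0.058), np.float64(0.324), np.float64(0.385))
0.519 0 
0.527 0 
0.535 0
```

Emit:
play_rows(
  plan=[
    [6,0,0,0,1],
    [10,0,0,0,1],
    [13,0,0,0,1],
    [15,0,0,0,1],
    [17,0,0,0,1],
    [18,0,0,0,1],
    [18,0,0,0,1],
  ],
)

```text
time: 18.68
tool_pos: [0.4919, 0.3489, 0.0033]
tool_rot: [-0.001, -0.706, 0.001, 0.708]
contact_force: [-15.8, -8.7, 30.5]
gripper_width: 0.649
```

```bash
python3 go.py; python3 tilt.py
```

```text
t 18.68 tcp mm [491.9 348.9   3.3] alpha -90.0 F [-15.8  -8.7  30.5] w 55.1 J6 2.06
0.455 1 (np.float64(0.012), np.float64(0.359), np.float64(0.359))
0.463 76 (np.float64(0.057), np.float64(0.335), np.float64(0.385))
0.471 74 (np.float64(0.056), np.float64(0.318), np.float64(0.387))
0.479 47 (np.float64(0.075), np.float64(0.326), np.float64(0.39))
0.487 51 (np.float64(0.053), np.float64(0.315), np.float64(0.39))
0.495 55 (np.float64(0.049), np.float64(0.322), np.float64(0.361))
0.503 53 (np.float64(0.049), np.float64(0.322), np.float64(0.359))
0.511 25 (np.float64(0.042), np.float64(0.326), np.float64(0.353))
0.519 0 
0.527 0 
0.535 0
```

Emit:
play_rows(
  plan=[
    [-3,0,0,0,1],
    [-4,0,0,0,1],
    [-4,0,0,0,-0.36],
    [-4,0,0,0,-0.45],
    [-4,0,0,0,-0.6],
    [-4,0,0,0,-1],
    [-4,0,0,0,-1],
    [-20,0,0,0,-1],
  ],
)

```text
time: 19.73
tool_pos: [0.4907, 0.3482, 0.0166]
tool_rot: [-0.001, -0.706, 0.001, 0.708]
contact_force: [-1.1, -0.0, 0.8]
gripper_width: 0.999
```

Emit:
play_rows(
  plan=[
    [-40,0,0,0,-1],
    [-90,0,0,0,-1],
    [-120,0,0,0,-1],
    [-120,100,-40,0,-1],
    [-120,200,-80,0,-1],
    [-120,300,-100,0,-1],
    [-120,400,-150,0,-1],
    [-120,400,-150,0,-1],
  ],
)

```text
time: 20.72
tool_pos: [0.6016, 0.0542, 0.1394]
tool_rot: [-0.0, 0.708, -0.0, -0.706]
contact_force: [0.8, 0.1, 0.4]
gripper_width: 1.003
```

```bash
python3 go.py; python3 ram3.py;python3 ram3.py; python3 tilt.py
```

```text
t 20.73 tcp mm [601.6  54.2 139.4] alpha -90.0 F [0.8 0.1 0.4] w 85.3 J6 1.54
top 112 [0.463 0.321 0.034] [0.519 0.379 0.048] ((489.88055419921875, 350.125), 30.83959197998047)
side 167 [0.456 0.32  0.034] [0.514 0.379 0.047] ((485.7641296386719, 348.8121337890625), 30.254989624023438)
top 115 [0.461 0.32  0.034] [0.52  0.379 0.048] ((490.3760070800781, 349.3522644042969), 29.96242332458496)
side 168 [0.456 0.32  0.034] [0.515 0.379 0.049] ((485.0014953613281, 349.4331970214844), 30.715267181396484)
0.455 31 (np.float64(0.045), np.float64(0.342), np.float64(0.361))
0.463 58 (np.float64(0.048), np.float64(0.322), np.float64(0.373))
0.471 36 (np.float64(0.045), np.float64(0.323), np.float64(0.376))
0.479 62 (np.float64(0.045), np.float64(0.322), np.float64(0.378))
0.487 68 (np.float64(0.044), np.float64(0.309), np.float64(0.378))
0.495 75 (np.float64(0.047), np.float64(0.309), np.float64(0.389))
0.503 67 (np.float64(0.044), np.float64(0.326), np.float64(0.374))
0.511 83 (np.float64(0.046), np.float64(0.33), np.float64(0.375))
0.519 0 
0.527 2 (np.float64(0.013), np.float64(0.34), np.float64(0.346))
0.535 0
```

```bash
cat > rib.py <<'E'
from b import *
for n in('top','side'):
    f=grab(n);P,h,g=case(f)
    roi=g&(np.abs(P[...,0]-.642)<.05)&(P[...,1]<.3)&(P[...,1]>-.25)
    b=roi&(P[...,2]>.072)&(P[...,2]<.085);q=P[b]
    if len(q)>3:
        print(n,len(q),np.median(q,0).round(4),np.percentile(q[:,0],[3,97]).round(4),np.percentile(q[:,1],[5,95]).round(4))
E
python3 rib.py; python3 go.py 642,-157,60,-90 642,-157,31,-90
```

```text
top 62 [ 0.6433 -0.1565  0.0775] [0.6237 0.6649] [-0.1624 -0.1515]
side 17 [ 0.6341 -0.1534  0.0756] [0.605  0.6556] [-0.1777 -0.1495]
t 21.07 tcp mm [600.4  57.4 138.1] alpha -89.9 F [-0.   0.2 -1.1] w 85.3 J6 1.54
642,-157,60,-90 shift [ 78.1 214.5 -41.2] turn 0.001 or -6.282
642,-157,31,-90 shift [107.1 214.5 -41.2] turn 0.001 or -6.282
```

Emit:
play_rows(
  plan=[
    [0,100,-41,0,-0.3],
    [0,214,-41,0,-0.3],
    [0,214,-41,0,-0.3],
    [0,214,-41,0,-0.3],
    [0,214,-41,0,-0.3],
    [60,214,-41,0,-0.3],
    [90,214,-41,0,-0.3],
    [90,214,-41,0,-0.3],
  ],
)

```text
time: 22.08
tool_pos: [0.6391, -0.1545, 0.044]
tool_rot: [0.0, -0.705, -0.002, 0.71]
contact_force: [0.1, 0.0, 0.4]
gripper_width: 0.653
```

Emit:
play_rows(
  plan=[
    [12,0,0,0,-0.3],
    [15,0,0,0,0.2],
    [15,0,0,0,1],
    [15,0,0,0,1],
    [15,0,0,0,1],
    [15,0,0,0,1],
  ],
)

```text
time: 22.82
tool_pos: [0.6424, -0.1581, 0.0339]
tool_rot: [-0.0, 0.708, -0.0, -0.707]
contact_force: [-1.8, 0.2, 4.5]
gripper_width: 0.12
```

```bash
python3 go.py
```

```text
t 22.82 tcp mm [ 642.4 -158.1   33.9] alpha -90.0 F [-1.8  0.2  4.5] w 10.2 J6 1.22
```

Emit:
play_rows(
  plan=[
    [0,-15,0,0,1],
    [0,-40,0,0,1],
    [0,-65,0,0,1],
    [0,-90,0,0,1],
    [0,-115,0,0,1],
    [0,-140,0,0,1],
    [0,-160,0,0,1],
    [0,-165,0,0,1],
  ],
)

```text
time: 23.82
tool_pos: [0.6429, 0.0087, 0.0338]
tool_rot: [0.0, 0.708, 0.0, -0.706]
contact_force: [1.4, -1.7, 7.0]
gripper_width: 0.116
```

Emit:
play_rows(
  plan=[
    [0,0,0,0,1],
    [0,0,0,0,0.5],
    [0,0,0,0,-0.3],
    [0,0,0,0,-0.3],
    [-50,0,0,0,-0.3],
    [-110,0,0,0,-0.3],
    [-110,0,80,0,-0.3],
    [-110,0,120,0,-0.3],
  ],
)

```text
time: 24.82
tool_pos: [0.5211, 0.0069, 0.1437]
tool_rot: [-0.0, 0.708, -0.0, -0.707]
contact_force: [-0.6, -0.3, 0.5]
gripper_width: 0.65
```

```bash
python3 go.py; python3 rib.py; python3 - <<'E'
from b import *
for n in('top','side'):
    for r in bulbs(load(n),[(.488,.184),(.490,-.006),(.471,-.186)]):print(r)
    f=load(n);P,h,g=case(f)
    rim=g&(P[...,2]>.0615)&(P[...,2]<.069)&(abs(P[...,0]-.643)<.07)&(P[...,1]<.02)&(P[...,1]>-.3);q=P[rim]
    print(n,np.percentile(q[:,0],[.5,99.5]),np.percentile(q[:,1],.5),cv2.minAreaRect((q[:,:2]*1000).astype(np.float32)))
E
python3 look.py top q1 560 0 30 110
```

```text
t 24.82 tcp mm [521.1   6.9 143.7] alpha -90.0 F [-0.6 -0.3  0.5] w 55.3 J6 1.44
side 16 [0.6319 0.0135 0.0751] [0.6163 0.6575] [0.0018 0.0163]
(array([490.3, 187. ]), np.float64(-166.4), 50.0, np.float32(6.8))
(array([489. , -32.1]), np.float64(-83.6), 24.6, np.float32(4.0))
(array([ 473.6, -186.9]), np.float64(-29.9), 50.3, np.float32(7.5))
top [0.59655838 0.69365895] -0.25022698206840915 ((644.90087890625, -115.98420715332031), (269.04437255859375, 97.7959213256836), 89.8018569946289)
(array([486.4, 184.1]), np.float64(-169.5), 48.6, np.float32(8.0))
(array([488.7,  -5.8]), np.float64(-93.1), 50.7, np.float32(7.3))
(array([ 469.2, -186.1]), np.float64(-28.4), 49.1, np.float32(6.8))
side [0.59174221 0.68959232] -0.23988260269670886 ((640.7047729492188, -110.30279541015625), (98.10993194580078, 260.4368896484375), 0.024962451308965683)
191 97 2.1818181818181817
```

View pics/q1.png

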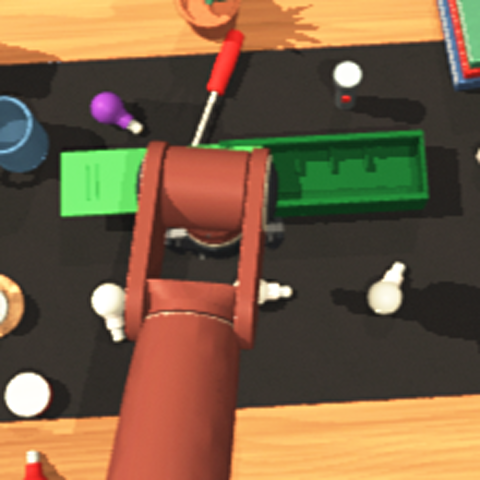

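```bash
python3 go.py 489,-34,50,-2
```

```text
t 24.98 tcp mm [518.4   7.5 140.9] alpha -90.0 F [ 0.4  0.7 -0.7] w 55.2 J6 1.44
489,-34,50,-2 shift [91.  41.5 29.2] turn -1.536 or 4.747
```

Emit:
play_rows(
  plan=[
    [0,41.5,29,-1.536,-0.1],
    [0,41.5,29,-1.536,-0.1],
    [0,41.5,29,-1.536,-0.1],
    [0,41.5,29,-1.536,-0.1],
    [0,41.5,29,-1.536,-0.1],
    [50,41.5,29,-1.536,-0.1],
    [91,41.5,29,-1.536,-0.1],
    [91,41.5,29,-1.536,-0.1],
  ],
)

```text
time: 25.98
tool_pos: [0.4907, -0.0339, 0.0476]
tool_rot: [-0.481, -0.515, -0.485, 0.518]
contact_force: [-0.9, -0.0, 0.4]
gripper_width: 0.553
```

Emit:
play_rows(
  plan=[
    [0,0,0,-0.04,-0.1],
    [0,0,0,-0.04,-0.1],
  ],
)

```text
time: 26.22
tool_pos: [0.494, -0.0347, 0.052]
tool_rot: [0.492, 0.509, 0.491, -0.508]
contact_force: [0.4, 0.1, 0.5]
gripper_width: 0.553
```

```bash
python3 go.py 489,-34,-25,-2
```

```text
t 26.23 tcp mm [494.  -34.7  52. ] alpha -2.0 F [0.4 0.1 0.5] w 47.0 J6 -0.19
489,-34,-25,-2 shift [77.  -5.1 -0.5] turn 0.0 or -6.283
```

Emit:
play_rows(
  plan=[
    [40,-4,0,0,-0.1],
    [70,-4,0,0,-0.1],
    [77,-4,0,0,-0.1],
    [77,-4,0,0,0.3],
    [77,-4,0,0,1],
    [77,-4,0,0,1],
    [77,-4,0,0,1],
  ],
)

```text
time: 27.1
tool_pos: [0.4903, -0.0346, -0.0239]
tool_rot: [0.493, 0.509, 0.49, -0.508]
contact_force: [1.1, -0.7, 3.0]
gripper_width: 0.232
```

```bash
python3 go.py
```

```text
t 27.1 tcp mm [490.3 -34.6 -23.9] alpha -1.9 F [ 1.1 -0.7  3. ] w 19.7 J6 -0.19
```

Emit:
play_rows(
  plan=[
    [-20,0,0,0,1],
    [-50,0,0,0,1],
    [-80,0,0,0,1],
    [-105,0,0,0,1],
    [-105,0,0,0.4,1],
    [-105,0,0,0.8,1],
    [-105,0,0,1.2,1],
    [-105,0,0,1.536,1],
  ],
)

```text
time: 28.1
tool_pos: [0.4884, -0.0341, 0.0796]
tool_rot: [-0.269, -0.654, -0.269, 0.654]
contact_force: [-0.2, 0.4, -0.5]
gripper_width: 0.23
```

```bash
python3 go.py 630,-151.5,81,-90
```

```text
t 28.1 tcp mm [488.4 -34.1  79.6] alpha -45.3 F [-0.2  0.4 -0.5] w 19.6 J6 0.57
630,-151.5,81,-90 shift [ -1.5 183.1 -17.9] turn 0.781 or -5.502
```

Emit:
play_rows(
  plan=[
    [-1.5,20,0,0.2,1],
    [-1.5,60,-5,0.4,1],
    [-1.5,100,-10,0.6,1],
    [-1.5,140,-15,0.781,1],
    [-1.5,170,-18,0.781,1],
    [-1.5,183,-18,0.781,1],
    [-1.5,183,-18,0.781,1],
    [-1.5,183,-18,0.781,1],
  ],
)

```text
time: 29.1
tool_pos: [0.6301, -0.1498, 0.0809]
tool_rot: [-0.002, -0.707, -0.003, 0.707]
contact_force: [-0.0, -0.4, -0.9]
gripper_width: 0.23
```

```bash
python3 go.py 630,-151.5,-19,-90; python3 look.py side q2 640 -140 50 50
```

```text
t 29.1 tcp mm [ 630.1 -149.8   80.9] alpha -89.6 F [-0.  -0.4 -0.9] w 19.5 J6 1.22
630,-151.5,-19,-90 shift [99.9  1.7  0.1] turn 0.007 or -6.276
235 131 4.8
```

View pics/q2.png

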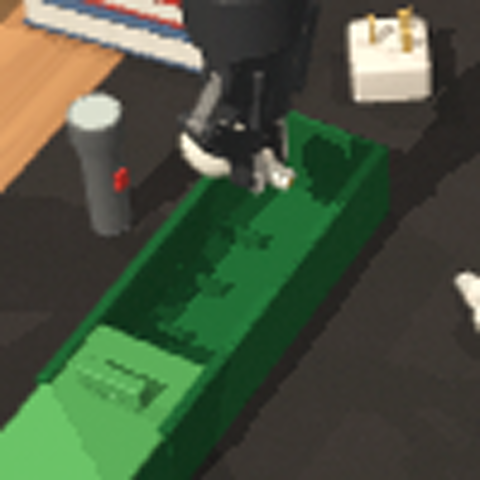

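Emit:
play_rows(
  plan=[
    [30,1.5,0,0.007,1],
    [60,1.5,0,0.007,1],
    [80,1.5,0,0.007,1],
    [90,1.5,0,0.007,1],
    [95,1.5,0,0.007,1],
    [98,1.5,0,0.007,1],
    [99,1.5,0,0.007,1],
    [99,1.5,0,0.007,1],
  ],
)

```text
time: 30.15
tool_pos: [0.6315, -0.1523, -0.0172]
tool_rot: [-0.0, 0.707, -0.0, -0.707]
contact_force: [0.8, -0.1, -0.5]
gripper_width: 0.228
```

```bash
python3 go.py
```

```text
t 30.15 tcp mm [ 631.5 -152.3  -17.2] alpha -90.1 F [ 0.8 -0.1 -0.5] w 19.4 J6 1.22
```

Emit:
play_rows(
  plan=[
    [2,0,0,0,1],
    [2.5,0,0,0,1],
    [2.5,0,0,0,0.4],
    [2.5,0,0,0,0.2],
    [2.5,0,0,0,0.2],
    [-20,0,0,0,0.2],
    [-70,0,0,0,0.2],
    [-110,0,0,0,0.2],
  ],
)

```text
time: 31.15
tool_pos: [0.632, -0.1525, 0.0961]
tool_rot: [0.0, 0.708, -0.001, -0.706]
contact_force: [1.1, -0.1, 0.5]
gripper_width: 0.402
```

```bash
python3 go.py 472,-145,80,-90; cat > inc.py <<'E'
from b import *
for n in('top','side'):
    f=grab(n);P,h,g=case(f)
    m=((h[...,1]<70)&(h[...,2]>90)&(abs(P[...,0]-.643)<.05)&(P[...,1]>-.25)&(P[...,1]<0)&(P[...,2]<.062)).astype(np.uint8)
    k,lab,s,c=cv2.connectedComponentsWithStats(m)
    for i in range(1,k):
        if s[i,4]>20:
            q=P[lab==i];t=q[q[:,2]>q[:,2].max()-.012];print(n,s[i,4],'mean',q.mean(0).round(3),'min',q.min(0).round(3),'max',q.max(0).round(3),'globe',t.mean(0).round(3))
E
python3 inc.py
```

```text
t 31.15 tcp mm [ 632.  -152.5   96.1] alpha -90.0 F [ 1.1 -0.1  0.5] w 34.2 J6 1.22
472,-145,80,-90 shift [ 15.6  -7.3 160.1] turn -0.001 or 6.282
side 194 mean [ 0.65  -0.146  0.036] min [ 0.62  -0.199  0.003] max [ 0.687 -0.128  0.055] globe [ 0.656 -0.149  0.047]
```

```bash
python3 go.py 495,-199,90,61
```

```text
t 31.25 tcp mm [ 635.8 -153.8  101.3] alpha -90.0 F [ 0.7 -1.2  0.5] w 33.9 J6 1.22
495,-199,90,61 shift [  9.8  45.3 140.9] turn -2.636 or 3.647
```

Emit:
play_rows(
  plan=[
    [0,0,40,-0.18,-0.1],
    [0,15,80,-0.36,-0.1],
    [0,30,120,-0.54,-0.1],
    [0,46,137,-0.72,-0.1],
    [0,46,137,-0.9,-0.1],
    [0,46,137,-1.08,-0.1],
    [0,46,137,-1.26,-0.1],
    [0,46,137,-1.44,-0.1],
  ],
)

```text
time: 32.25
tool_pos: [0.4941, -0.1981, 0.0929]
tool_rot: [0.468, 0.531, 0.467, -0.53]
contact_force: [0.9, -0.1, -0.4]
gripper_width: 0.55
```

```bash
python3 go.py 495,-199,40,61
```

```text
t 32.25 tcp mm [ 494.1 -198.1   92.9] alpha -7.2 F [ 0.9 -0.1 -0.4] w 46.8 J6 -0.4
495,-199,40,61 shift [53.   1.   0.8] turn -1.19 or 5.093
```

Emit:
play_rows(
  plan=[
    [0,1,1,-0.18,-0.1],
    [0,1,1,-0.36,-0.1],
    [0,1,1,-0.54,-0.1],
    [0,1,1,-0.72,-0.1],
    [20,1,1,-0.9,-0.1],
    [40,1,1,-1.08,-0.1],
    [53,1,1,-1.19,-0.1],
    [53,1,1,-1.19,-0.1],
  ],
)

```text
time: 33.25
tool_pos: [0.494, -0.1986, 0.0385]
tool_rot: [0.683, 0.18, 0.685, -0.179]
contact_force: [0.5, -0.1, 0.3]
gripper_width: 0.552
```

```bash
python3 go.py 495,-199,-25,61
```

```text
t 33.25 tcp mm [ 494.  -198.6   38.5] alpha 60.6 F [ 0.5 -0.1  0.3] w 46.9 J6 -1.58
495,-199,-25,61 shift [63.5  0.2  1.2] turn -0.008 or 6.276
```

Emit:
play_rows(
  plan=[
    [30,0,1,0,-0.1],
    [58,0,1,0,-0.1],
    [63,0,1,0,-0.1],
    [63,0,1,0,0.3],
    [63,0,1,0,1],
    [63,0,1,0,1],
    [63,0,1,0,1],
  ],
)

```text
time: 34.12
tool_pos: [0.4972, -0.2004, -0.0222]
tool_rot: [0.685, 0.179, 0.683, -0.18]
contact_force: [1.0, -1.2, 4.7]
gripper_width: 0.226
```

Emit:
play_rows(
  plan=[
    [-20,0,0,0,1],
    [-50,0,0,0,1],
    [-80,0,0,0.1,1],
    [-105,0,0,0.28,1],
    [-105,0,0,0.46,1],
    [-105,0,0,0.64,1],
    [-105,0,0,0.82,1],
    [-105,0,0,1.0,1],
  ],
)

```text
time: 35.12
tool_pos: [0.4952, -0.1993, 0.0807]
tool_rot: [0.513, 0.487, 0.513, -0.487]
contact_force: [-0.0, -0.4, 0.9]
gripper_width: 0.227
```

```bash
python3 go.py 630,-199.5,81,-90
```

```text
t 35.12 tcp mm [ 495.2 -199.3   80.7] alpha 3.0 F [-0.  -0.4  0.9] w 19.3 J6 -0.57
630,-199.5,81,-90 shift [ -0.5 134.6   7.2] turn 1.623 or -4.66
```

Emit:
play_rows(
  plan=[
    [0,0,0,0.18,1],
    [0,20,1,0.36,1],
    [0,40,2,0.54,1],
    [0,60,3,0.72,1],
    [0,80,4,0.9,1],
    [0,100,5,1.08,1],
    [0,120,6,1.26,1],
    [0,134,7,1.44,1],
  ],
)

```text
time: 36.12
tool_pos: [0.6301, -0.1985, 0.0804]
tool_rot: [-0.064, -0.704, -0.065, 0.705]
contact_force: [-0.5, -0.5, -0.0]
gripper_width: 0.231
```

Emit:
play_rows(
  plan=[
    [0,0,0,0.18,1],
    [0,0,0,0.183,1],
    [0,0,0,0.183,1],
  ],
)

```text
time: 36.5
tool_pos: [0.6295, -0.1987, 0.0807]
tool_rot: [-0.003, -0.707, -0.003, 0.707]
contact_force: [-0.2, 0.3, 0.4]
gripper_width: 0.226
```

```bash
python3 go.py 630,-199.5,-18.5,-90; python3 inc.py
```

```text
t 36.5 tcp mm [ 629.5 -198.7   80.7] alpha -89.5 F [-0.2  0.3  0.4] w 19.2 J6 1.14
630,-199.5,-18.5,-90 shift [99.2  0.9 -0.6] turn 0.008 or -6.275
side 197 mean [ 0.65  -0.146  0.036] min [ 0.619 -0.2    0.002] max [ 0.687 -0.129  0.054] globe [ 0.655 -0.15   0.047]
```

Emit:
play_rows(
  plan=[
    [30,1,-1,0.008,1],
    [60,1,-1,0.008,1],
    [80,1,-1,0.008,1],
    [90,1,-1,0.008,1],
    [95,1,-1,0.008,1],
    [98,1,-1,0.008,1],
    [99,1,-1,0.008,1],
    [99,1,-1,0.008,1],
  ],
)

```text
time: 37.6
tool_pos: [0.6314, -0.2, -0.0172]
tool_rot: [-0.001, 0.707, -0.001, -0.707]
contact_force: [0.3, -0.4, -0.4]
gripper_width: 0.224
```

Emit:
play_rows(
  plan=[
    [1,0,0,0,1],
    [1,0,0,0,0.4],
    [1,0,0,0,0.2],
    [1,0,0,0,0.2],
    [1,0,0,0,0.2],
    [-20,0,0,0,0.2],
    [-70,0,0,0,0.2],
    [-110,0,0,0,0.2],
  ],
)

```text
time: 38.6
tool_pos: [0.6317, -0.2004, 0.0958]
tool_rot: [-0.0, 0.708, -0.001, -0.706]
contact_force: [0.0, -0.1, -0.1]
gripper_width: 0.404
```

```bash
python3 inc.py; python3 go.py 461,179,92,-80
```

```text
side 378 mean [ 0.649 -0.168  0.036] min [ 0.619 -0.232 -0.003] max [ 0.687 -0.129  0.055] globe [ 0.655 -0.172  0.048]
t 38.7 tcp mm [ 635.4 -201.9  101.2] alpha -90.1 F [ 0.7 -0.7  0.4] w 34.0 J6 1.15
461,179,92,-80 shift [   4.9 -380.6  175.2] turn -0.177 or 6.107
```

Emit:
play_rows(
  plan=[
    [0,-60,40,-0.05,-0.1],
    [0,-120,80,-0.1,-0.1],
    [0,-180,110,-0.177,-0.1],
    [0,-240,140,-0.177,-0.1],
    [0,-300,160,-0.177,-0.1],
    [0,-360,175,-0.177,-0.1],
    [0,-380,175,-0.177,-0.1],
    [0,-380,175,-0.177,-0.1],
  ],
)

```text
time: 39.7
tool_pos: [0.4559, 0.183, 0.0929]
tool_rot: [0.063, 0.705, 0.064, -0.704]
contact_force: [0.2, -0.1, -0.0]
gripper_width: 0.549
```

```bash
python3 - <<'E'
from b import *
for n in('top','side'):
    for r in bulbs(grab(n),[(.488,.184)]):print(r)
E
python3 go.py 461,179,40,-80
```

```text
(array([463.8, 172. ]), np.float64(175.3), 19.9, np.float32(2.5))
(array([484.9, 186.1]), np.float64(-166.9), 47.6, np.float32(7.3))
t 39.8 tcp mm [456.6 180.6  92.6] alpha -79.9 F [-0.5 -0.5 -0.4] w 46.8 J6 1.62
461,179,40,-80 shift [52.6  2.4 -4. ] turn 0.002 or -6.281
```

Both readings were partly blocked by the gripper, so I keep the earlier pose (488, 184, −170°).

Emit:
play_rows(
  plan=[
    [30,2,-4,0,-0.1],
    [70,2,-4,0,-0.1],
    [105,2,-4,0,-0.1],
    [117,2,-4,0,-0.1],
    [117,2,-4,0,0.3],
    [117,2,-4,0,1],
    [117,2,-4,0,1],
    [117,2,-4,0,1],
  ],
)

```text
time: 40.8
tool_pos: [0.4621, 0.1795, -0.0236]
tool_rot: [0.062, 0.705, 0.062, -0.703]
contact_force: [0.8, 0.5, 1.8]
gripper_width: 0.229
```

Emit:
play_rows(
  plan=[
    [-20,0,0,0,1],
    [-50,0,0,0,1],
    [-80,0,0,0,1],
    [-105,0,0,0,1],
    [-105,0,0,0.1,1],
    [-105,0,0,0.175,1],
    [-105,0,0,0.175,1],
  ],
)

```text
time: 41.68
tool_pos: [0.461, 0.1793, 0.0805]
tool_rot: [0.0, 0.707, 0.0, -0.707]
contact_force: [-0.7, 0.4, -0.5]
gripper_width: 0.229
```

```bash
python3 go.py 630,-103.5,81,-90
```

```text
t 41.67 tcp mm [461.  179.3  80.5] alpha -89.9 F [-0.7  0.4 -0.5] w 19.4 J6 1.79
630,-103.5,81,-90 shift [  -0.5  283.  -168.7] turn 0.001 or -6.282
```

Emit:
play_rows(
  plan=[
    [0,40,-20,0,1],
    [0,90,-50,0,1],
    [0,140,-80,0,1],
    [0,190,-110,0,1],
    [0,240,-140,0,1],
    [0,275,-165,0,1],
    [0,283,-169,0,1],
    [0,283,-169,0,1],
  ],
)

```text
time: 42.68
tool_pos: [0.6296, -0.1036, 0.0798]
tool_rot: [0.0, -0.707, -0.0, 0.707]
contact_force: [-0.3, 0.5, 0.5]
gripper_width: 0.233
```

Emit:
play_rows(
  plan=[
    [30,0,0,0,1],
    [60,0,0,0,1],
    [80,0,0,0,1],
    [90,0,0,0,1],
    [95,0,0,0,1],
    [98,0,0,0,1],
    [99,0,0,0,1],
    [99,0,0,0,1],
  ],
)

```text
time: 43.68
tool_pos: [0.6304, -0.1039, -0.0182]
tool_rot: [0.0, 0.707, -0.0, -0.707]
contact_force: [-0.3, 0.3, -0.6]
gripper_width: 0.233
```

```bash
python3 go.py 630,-103.5,-18.5,-90; python3 inc.py
```

```text
t 43.67 tcp mm [ 630.4 -103.9  -18.2] alpha -90.0 F [-0.3  0.3 -0.6] w 19.8 J6 1.29
630,-103.5,-18.5,-90 shift [ 0.3 -0.4  0.4] turn 0.0 or -6.283
top 245 mean [ 0.653 -0.198  0.038] min [ 0.618 -0.225  0.004] max [ 0.69  -0.174  0.056] globe [ 0.662 -0.198  0.049]
side 60 mean [ 0.633 -0.197  0.029] min [ 0.621 -0.234  0.003] max [ 0.654 -0.187  0.046] globe [ 0.638 -0.199  0.039]
side 31 mean [ 0.625 -0.143  0.032] min [ 0.616 -0.163  0.018] max [ 0.633 -0.117  0.059] globe [ 0.618 -0.12   0.054]
side 26 mean [ 0.659 -0.086  0.026] min [ 0.642 -0.1    0.004] max [ 0.684 -0.079  0.037] globe [ 0.657 -0.084  0.03 ]
```

Release, and retreat over to near the lid rib (at about x 642, y 7).

Emit:
play_rows(
  plan=[
    [1,0,0,0,1],
    [1,0,0,0,0.4],
    [1,0,0,0,0.2],
    [1,0,0,0,0.2],
    [1,0,0,0,0.2],
    [-20,0,0,0,0.2],
    [-70,0,0,0,0.2],
    [-110,0,0,0,0.2],
  ],
)

```text
time: 44.78
tool_pos: [0.6309, -0.104, 0.0948]
tool_rot: [0.0, 0.708, -0.0, -0.706]
contact_force: [-0.1, -0.4, -1.2]
gripper_width: 0.4
```

Emit:
play_rows(
  plan=[
    [0,-50,20,0,-0.3],
    [0,-105,50,0,-0.3],
    [0,-105,100,0,-0.3],
    [0,-105,140,0,-0.3],
    [0,-105,140,0,-0.3],
    [0,-105,140,0,-0.3],
  ],
)

```text
time: 45.52
tool_pos: [0.4913, 0.001, 0.0929]
tool_rot: [0.0, 0.708, -0.0, -0.706]
contact_force: [0.1, -0.0, -0.0]
gripper_width: 0.648
```

```bash
python3 inc.py; python3 rib.py; python3 ram3.py; python3 look.py side q3 640 -100 50 55; python3 go.py 642,7,45,-90
```

```text
top 489 mean [ 0.653 -0.175  0.038] min [ 0.617 -0.225  0.003] max [ 0.691 -0.131  0.059] globe [ 0.661 -0.175  0.05 ]
top 236 mean [ 0.65  -0.103  0.038] min [ 0.618 -0.126  0.002] max [ 0.69  -0.083  0.056] globe [ 0.659 -0.102  0.048]
side 359 mean [ 0.652 -0.122  0.037] min [ 0.618 -0.204  0.002] max [ 0.687 -0.08   0.054] globe [ 0.655 -0.125  0.047]
top 64 [0.6474 0.0098 0.0782] [0.6253 0.6698] [0.004  0.0155]
side 40 [0.6421 0.0089 0.0769] [0.6193 0.6615] [0.0037 0.0148]
top 111 [0.461 0.32  0.034] [0.519 0.379 0.048] ((489.90838623046875, 349.0146484375), 30.00604248046875)
side 167 [0.457 0.32  0.034] [0.515 0.379 0.047] ((486.25830078125, 348.8672790527344), 30.967100143432617)
223 135 4.363636363636363
t 45.88 tcp mm [490.4   1.1  91.2] alpha -90.0 F [ 0.9 -0.1 -0.3] w 55.4 J6 1.42
642,7,45,-90 shift [  46.1   -5.9 -151.6] turn 0.0 or -6.283
```

View pics/q3.png

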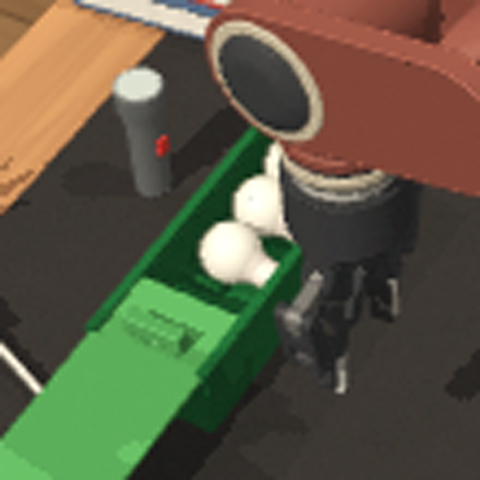

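Emit:
play_rows(
  plan=[
    [0,-6,-60,0,-0.3],
    [0,-6,-120,0,-0.3],
    [0,-6,-152,0,-0.3],
    [0,-7,-152,0,-0.3],
    [30,-7,-152,0,-0.3],
    [45,-7,-152,0,-0.3],
    [57,-7,-152,0,-0.3],
    [59,-7,-152,0,-0.3],
  ],
)

```text
time: 46.88
tool_pos: [0.6411, 0.0083, 0.0313]
tool_rot: [0.0, -0.707, -0.0, 0.708]
contact_force: [0.1, 0.6, 0.5]
gripper_width: 0.653
```

Emit:
play_rows(
  plan=[
    [0,0,0,0,0.2],
    [0,0,0,0,1],
    [0,0,0,0,1],
    [0,0,0,0,1],
    [0,0,0,0,1],
  ],
)

```text
time: 47.5
tool_pos: [0.6427, 0.0082, 0.0334]
tool_rot: [0.0, 0.708, -0.0, -0.707]
contact_force: [-1.2, 0.6, 6.0]
gripper_width: 0.119
```

```bash
python3 go.py
```

```text
t 47.5 tcp mm [642.7   8.2  33.4] alpha -90.0 F [-1.2  0.6  6. ] w 10.1 J6 1.47
```

Emit:
play_rows(
  plan=[
    [0,15,0,0,1],
    [0,40,0,0,1],
    [0,70,0,0,1],
    [0,100,0,0,1],
    [0,130,0,0,1],
    [0,160,0,0,1],
    [0,185,0,0,1],
    [0,195,0,0,1],
  ],
)

```text
time: 48.5
tool_pos: [0.6421, -0.1882, 0.0333]
tool_rot: [-0.0, 0.707, -0.0, -0.707]
contact_force: [-2.1, 1.9, 6.5]
gripper_width: 0.116
```

Emit:
play_rows(
  plan=[
    [0,3,0,0,1],
    [0,6,0,0,1],
    [0,10,0,0,1],
    [0,14,0,0,1],
    [0,17,0,0,1],
    [0,17,0,0,1],
  ],
)

```text
time: 49.25
tool_pos: [0.642, -0.2021, 0.0332]
tool_rot: [0.001, -0.707, -0.001, 0.707]
contact_force: [-3.0, 4.7, 7.2]
gripper_width: 0.12
```

```bash
python3 go.py
```

```text
t 49.25 tcp mm [ 642.  -202.1   33.2] alpha -90.0 F [-3.   4.7  7.2] w 10.2 J6 1.15
```

Emit:
play_rows(
  plan=[
    [0,3,0,0,1],
    [0,5,0,0,1],
    [0,7,0,0,1],
    [0,7,0,0,1],
  ],
)

```text
time: 49.75
tool_pos: [0.6419, -0.2059, 0.0332]
tool_rot: [0.003, -0.707, -0.003, 0.708]
contact_force: [-4.7, 13.2, 10.7]
gripper_width: 0.118
```

Emit:
play_rows(
  plan=[
    [0,3,0,0,1],
    [0,3,0,0,1],
  ],
)

```text
time: 50.0
tool_pos: [0.6419, -0.2058, 0.0331]
tool_rot: [0.005, -0.706, -0.005, 0.708]
contact_force: [-4.9, 22.4, 12.1]
gripper_width: 0.115
```

Emit:
play_rows(
  plan=[
    [0,-4,0,0,1],
    [0,-6,0,0,0.6],
    [0,-6,0,0,0.2],
    [0,-6,0,0,0.1],
    [-30,-6,0,0,0.1],
    [-80,-6,0,0,0.1],
    [-120,-6,60,0,0.1],
    [-120,-6,120,0,0.1],
  ],
)

```text
time: 51.0
tool_pos: [0.5289, -0.2094, 0.1559]
tool_rot: [0.002, 0.709, -0.001, -0.705]
contact_force: [-1.1, -1.0, 0.1]
gripper_width: 0.451
```

Emit:
play_rows(
  plan=[
    [0,40,100,0,0],
    [0,80,100,0,0],
    [0,140,130,0,0],
    [0,200,160,0,0],
    [0,250,180,0,0],
    [0,250,180,0,0],
    [0,250,180,0,0],
  ],
)

```text
time: 51.88
tool_pos: [0.3472, -0.458, 0.1513]
tool_rot: [0.001, -0.707, 0.0, 0.707]
contact_force: [0.5, -0.2, -0.4]
gripper_width: 0.505
```

```bash
python3 go.py; python3 rib.py; python3 ram3.py; python3 - <<'E'
from b import *
for n in('top','side'):
    f=load(n);P,h,g=case(f)
    rim=g&(P[...,2]>.055)&(P[...,2]<.069)&(abs(P[...,0]-.643)<.07)&(P[...,1]<.2)&(P[...,1]>-.3)
    print(n,cv2.minAreaRect((P[rim][:,:2]*1000).astype(np.float32)))
E
python3 look.py top q4 560 30 40 120
```

```text
t 51.88 tcp mm [ 347.2 -458.   151.3] alpha -90.1 F [ 0.5 -0.2 -0.4] w 42.9 J6 0.52
top 61 [ 0.6457 -0.204   0.0774] [0.6229 0.6679] [-0.2095 -0.1988]
side 16 [ 0.6327 -0.2043  0.0756] [0.6166 0.6499] [-0.2113 -0.1969]
top 108 [0.462 0.321 0.034] [0.52  0.378 0.048] ((489.96905517578125, 349.8255920410156), 30.097749710083008)
side 162 [0.456 0.32  0.034] [0.515 0.379 0.047] ((485.2138671875, 348.7254638671875), 30.415578842163086)
top ((645.55126953125, -112.54931640625), (276.44366455078125, 99.39388275146484), 89.7020263671875)
side ((640.4664916992188, -113.96391296386719), (282.3960266113281, 99.9125747680664), 89.77122497558594)
171 87 2.0
```

View pics/q4.png

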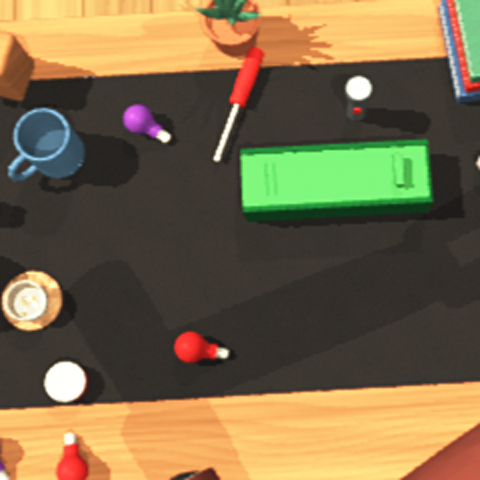

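```bash
python3 -c "
from plant import manip
print(manip.job_done())"
```

```text
the job is handed in; nothing more can be done
None
```

The job is handed in at about 52 s: the three bulbs are in the case, the lid is pushed shut, and the ramekin stands on the coaster. No verdict came back, so this rests on my own checks. I counted three white bulbs, saw no fourth in any picture, and left the red and purple look-alikes alone.

**What I did**
- **Ramekin:** I set it on the coaster, but just after release it was found displaced, leaning on the coaster's edge. I gripped it again and put it back.
- **Lid and bulbs:** I slid the lid back about 165 mm. The bulbs went into bays 1 to 3, globes on the ribbed side, then I pushed the lid home.

**Last checks**
- **Bulbs:** before closing, the globe tops measured 53–59 mm above the work surface (about 52 mm expected for a bulb lying on the floor). The positions matched their bays.
- **Lid:** it came to a hard stop, with force rising to 22 N and no further movement. The rib is within about 1 mm of the home position I worked out. In the top view, case and lid together span 276 mm, the case's own length. The side view gave 282 mm, which I put down to edge noise.
- **Ramekin:** upright, with its rim centre at about (488, 349) mm against the coaster's (492, 349), so about 4 mm off centre.
- **Objects to leave alone:** those in the last picture (mug, torch, screwdriver, hook tin) look unmoved. I did not measure them, and the rest were not fully in view.

**Disagreements**
- The fingertips were about 34 mm higher than the reported tool position. My first grip on the ramekin closed on nothing because of this. I confirmed the offset by touching the mat and corrected for it.
- The ramekin tilted in the grip on both carries but settled flat each time. The second time I pressed it down with about 30 N before releasing.
- The two cameras differed by about 4 mm in x, so I used the mean.

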